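# Scrape the lino offcuts off the carving board

## Robot

A 6-joint arm with a two-finger parallel gripper is mounted at the origin on a cart in front of the work surface, level with it; the furniture and walls round the work are solid. World frame = base frame: x ahead of the robot, y to its left, z up, the work surface at z = 0. Lengths are in m, angles in rad, forces in N, time in s.
With the tool pointing down it reaches from about 0.25 to 0.725 m from the base axis. Payload 4 kg.
Tool frame: the origin (TCP) lies between the finger pads; the fingertips stand 8 mm ahead of it and the grasp point (between the pads) lies 11 mm behind it; z points along the fingers, y is the direction in which the jaws open and shut (so a half turn about z gives the same grasp; the last joint's range is limited). The gripper opens to 85 mm and grips with 20 to 120 N. Pads are 22 mm wide; open, the fingers measure 114 mm over their backs; the gripper's body (76 mm by 85 mm) begins 54 mm behind the grasp point. The pads swing forward as they close: fully open they stand 13 mm farther back than shut.
Start: joints at [-1.14, 0.241, 0.005, 1.335, 0, 1.571], TCP at [0.209, -0.454, 0.239] pointing down, gripper open.
Joint ranges: [-2.72, 2.72], [-1.05, 1.87], [-1.09, 1.28], [-1.99, 2.15], [-1.42, 1.44], [-3.14, 3.14]. Speed limits (rad/s): [2.79, 2.79, 3.14, 3.14, 3.14, 3.14].

## Interface

Orientations are given as a unit quaternion [x, y, z, w].
In Python, from workcell import * gives the robot as it stands.
- The arm moves only by the tool send_rows, never from a script. Its argument "increments" is a list that holds one entry, the list of rows, each a list of 6 numbers: the shift along the tool's x, y, z in units of 50 mm (1.0 is 50 mm), then the turn, a rotation vector about the tool's x, y, z in units of 10 degrees (1.0 is 10 degrees). In form: [[[x, y, z, ax, ay, az], ...]]. A call has 1 to 8 rows; each row shifts and turns the commanded pose from where the row before left it, along the tool's axes as they then stand; what a row does not reach is not made up. A row lasts 1/8 s, in which the tool goes at most 62.5 mm and 10.7 degrees, less where a joint would pass 70% of its speed; a pose out of reach is approached as far as the arm can. A call with a number of a shift or a turn outside -1 to 1 is refused whole. A call with a gripper value outside its range is refused whole. "grip" is the closure, from 0 (fully open) to 1 (shut), set as the call begins (left out, the last holds). The fingers move at their own pace and stop on an object; the grip force is fixed at half the most. Time passes only in rows, so rows that do not move let the fingers close. It gives the time, the measured TCP pose, the force and the opening at its end, in the units of the state.
- get_obs(): the state, without advancing time (a new reading comes with each control period).
- camera(name): name is "side" or "top" or "wrist"; returns a dict with "color" (400x640x3 uint8, red, green, blue), "z_map" (400x640 float32, m along the optical axis (not along the pixel's ray), 0 where there is no reading), "intrinsics" (3x3 intrinsics, pixels), "pose" (4x4, takes a point from camera to world coordinates); the wrist camera has in their place "mount" (4x4, takes a point from camera to tool coordinates, whose origin is the TCP and whose axes are the flange's). Camera axes: x right, y down, z forward; pixel columns grow to the right and rows downward; lengths in m; the calibration is good to about 2 mm. A picture is of the moment at which its call begins: read the wrist's pose just before it.
- job_done(): hands the job in, once; it reports no verdict.
The state is a dict: "clock": time; "joint_pos": joint angles; "joint_vel": joint speeds; "tau": joint torques, N m; "eef_pos": TCP position; "tool_rot": TCP orientation; "ft_force": force on the tool from outside, world axes, zero at the start; "ft_torque": the same for the moment, N m; "grip_width": finger opening in m.
Only numpy, scipy, OpenCV 4.12 (cv2) and the standard library are available. Lean on these libraries where they do the work, as an engineer would, in place of code of your own. Each camera call takes 0.05 s, during which the arm holds its last target.

## Task

Take the scraper block out of its leaning stand, lay it on its rubber foot on the bare worktop and let go, then take hold of it afresh. With its foot on the board, sweep all five blue lino offcuts off the carving board into the metal trough at its end, without touching them with the fingers. Finally let go of the scraper standing on its foot on the board, and leave the tape roll, the tub and the tin where they are.

Things in the scene. Friction and masses are not known exactly. Their poses are not given: they have to be found in the camera images.
- scraper_centre (a point): scraper block: brown wood with a flat black rubber foot, 140 mm long (y), 32 thick (x), 52 high (z), 0.2 kg; the point is its centre, z from the foot (26 mm below) to the wooden back. At the start it leans in the stand: y axis 60 degrees above level, +y end up, back facing obliquely up, the lower 55 mm of its length in the socket with 2.5 mm side play; it draws out along its +y.
- stand: grey leaning socket on a dark base plate 90 x 160 x 10 mm, fixed; origin under the middle of the base. The socket leans towards the stand's +y, its mouth 65 to 90 mm above the worktop, its walls 6 mm thick (outside 49 mm wide along x).
- board_top (a point): fixed wooden carving board, 250 mm long (x) by 190 mm wide (y), top 24 mm above the worktop; the point is the middle of its top, x points along the board to the chip trough, z up. The top ends at x = +125 mm, where the trough begins.
- trough (a point): metal chip trough fixed to the board's end, 80 mm long (x) by 190 mm wide (y), open on top; the point is the middle of its floor, 20 mm below the board's top; axes as the board's. Its far wall stands 30 mm and its end walls 22 mm above the worktop, 3 to 5 mm thick.
- offcut0_c (a point): blue lino offcut lying on the board, 17 x 11 x 7 mm, 12 g; the point is its centre, x along its length
- offcut1_c (a point): blue lino offcut lying on the board, 17 x 11 x 7 mm, 12 g; the point is its centre, x along its length
- offcut2_c (a point): blue lino offcut lying on the board, 17 x 11 x 7 mm, 12 g; the point is its centre, x along its length
- offcut3_c (a point): blue lino offcut lying on the board, 17 x 11 x 7 mm, 12 g; the point is its centre, x along its length
- offcut4_c (a point): blue lino offcut lying on the board, 17 x 11 x 7 mm, 12 g; the point is its centre, x along its length
- tape_roll: roll of masking tape lying flat, 118 x 118 x 25 mm, a bystander; origin under its middle.
- tub: pigment tub with a black lid, 56 mm wide, 52 mm high, a bystander; origin under its middle.
- tin: flat red and cream tin, 42 x 64 x 18 mm, a bystander; origin under its middle.
Mind the look-alikes: they are no part of the job. What is meant by the part that bears scraper_centre is not turquoise, and is the larger of those in its own colour.

How it is judged:
On the way, in this order (a step that is already met when the one before it is completed fails the run):
1. the scraper lies on its rubber foot on the bare worktop, let go and still (angle between scraper_centre's own z axis and vertical below 0.15 rad and height (world z) of scraper_centre below 0.033 m and contact force between the fingers and scraper below 0.2 N and linear speed of scraper below 0.02 m/s), for 0.2 s.
2. the scraper is held by the fingers with its foot on the board (within 8 mm) (x of scraper_centre in the frame of board_top between -0.125 and 0.125 m and y of scraper_centre in the frame of board_top between -0.095 and 0.095 m and z of scraper_centre in the frame of board_top below 0.034 m and angle between scraper_centre's own z axis and vertical below 0.15 rad and contact force between the fingers and scraper above 2 N), for 0.2 s.
3. all five offcuts are in the trough (x of offcut0_c in the frame of trough between -0.04 and 0.04 m and y of offcut0_c in the frame of trough between -0.095 and 0.095 m and height (world z) of each of offcut0_c, offcut1_c, offcut2_c, offcut3_c, offcut4_c below 0.026 m and x of offcut1_c in the frame of trough between -0.04 and 0.04 m and y of offcut1_c in the frame of trough between -0.095 and 0.095 m and x of offcut2_c in the frame of trough between -0.04 and 0.04 m and y of offcut2_c in the frame of trough between -0.095 and 0.095 m and x of offcut3_c in the frame of trough between -0.04 and 0.04 m and y of offcut3_c in the frame of trough between -0.095 and 0.095 m and x of offcut4_c in the frame of trough between -0.04 and 0.04 m and y of offcut4_c in the frame of trough between -0.095 and 0.095 m), for 0.2 s.
At the end, for the whole second after the job is handed in: All five offcuts lie inside the trough, below the board's top (centres lower than 26 mm above the worktop), and the scraper stands on its foot (within 0.15 rad) on the board, its middle over the board's top, let go and at rest (all of step 3 and x of scraper_centre in the frame of board_top between -0.125 and 0.125 m and y of scraper_centre in the frame of board_top between -0.095 and 0.095 m and z of scraper_centre in the frame of board_top below 0.034 m and angle between scraper_centre's own z axis and vertical below 0.15 rad and contact force between the fingers and scraper below 0.2 N and linear speed of scraper below 0.02 m/s); the robot touches nothing.
It fails at once if the masking tape roll is shifted by more than 30 mm (distance of tape_roll from where it was at the start of the episode above 0.03 m).
It fails at once if the pigment tub is shifted by more than 30 mm (distance of tub from where it was at the start of the episode above 0.03 m).
It fails at once if the pin tin is shifted by more than 30 mm (distance of tin from where it was at the start of the episode above 0.03 m).
It fails at once if the fingers touch an offcut (more than 1 N) (contact force between the fingers and offcut0 above 1 N or contact force between the fingers and offcut1 above 1 N or contact force between the fingers and offcut2 above 1 N or contact force between the fingers and offcut3 above 1 N or contact force between the fingers and offcut4 above 1 N).
It also fails if it takes over 64 s, if anything falls off the work surface, if the arm or the gripper's body presses on something with over 40 N, if the wrist force passes 120 N, or if a joint passes its speed limit or range.

## Working session

There is one attempt and no reset: what is moved stays moved. The work goes in short steps, Python scripts to look and compute and a tool call to move; the robot and the scene stay as the last step left them, time stands still between calls to the robot, and variables do not carry over. Pictures are saved under pics/ and viewed, and the job is handed in when it is done.

Besides the shell and the picture viewer there is one more tool, called by a JSON object that holds its "fn" and its "kwargs", one argument or row to a line. send_rows: Moves the arm, as the interface text tells. Its arguments: {"type":"object","properties":{"increments":{"type":"array"},"grip":{"type":"number"}},"required":["increments"]}

```bash
ls; mkdir -p pics; python3 - <<'E'
from workcell import *
import cv2,numpy as np
print(get_obs())
for n in ["side","top","wrist"]:
    c=camera(n); np.savez(f"pics/{n}0.npz",**c)
    cv2.imwrite(f"pics/{n}0.png",c["color"][:,:,::-1]); print(n,c["intrinsics"],c.get("pose",c.get("mount")))
E
```

```text
pics
{'clock': 0.0, 'joint_pos': array([-1.13996583e+00,  2.41395596e-01,  3.70626616e-03,  1.33520910e+00,
        1.06889660e-05,  1.57079920e+00]), 'joint_vel': array([-2.03625803e-04, -2.36086165e-04,  5.49413692e-04,  3.71099537e-04,
        1.28467228e-03, -6.84589315e-05]), 'tau': array([ 5.62639343e-04, -3.72319758e+01,  2.52407652e+01,  1.68231258e-02,
        1.24661178e-04, -5.93363225e-07]), 'eef_pos': array([ 0.20855341, -0.45373775,  0.23841478]), 'tool_rot': array([ 9.76887487e-01,  2.13751568e-01, -2.19445604e-04, -1.02789942e-03]), 'ft_force': array([-0.46495456, -0.23024557, -0.20944189]), 'ft_torque': array([-0.01908856, -0.00944078, -0.00935942]), 'grip_width': 0.08510505771353337}
side [[444.04368777   0.         320.09032651]
 [  0.         444.04368777 203.87754089]
 [  0.           0.           1.        ]] [[ 0.9981543  -0.03823732  0.04717942  0.48124368]
 [-0.0574464  -0.34255369  0.93774031 -1.43371596]
 [-0.01969519 -0.93871981 -0.34411803  0.61893692]
 [ 0.          0.          0.          1.        ]]
top [[410.16925612   0.         326.19215775]
 [  0.         410.16925612 202.50448709]
 [  0.           0.           1.        ]] [[-0.00819641 -0.99116397  0.13238884  0.3997366 ]
 [-0.99995806  0.00866514  0.00296481 -0.04523933]
 [-0.00408578 -0.13235899 -0.99119342  1.23308248]
 [ 0.          0.          0.          1.        ]]
wrist [[276.1105623    0.         320.87851031]
 [  0.         276.1105623  197.19751538]
 [  0.           0.           1.        ]] [[ 1.28057879e-03 -9.65627417e-01 -2.59927013e-01  6.57247594e-02]
 [ 9.99999164e-01  1.28264944e-03  1.61646350e-04  2.72982284e-04]
 [ 1.77305090e-04 -2.59927003e-01  9.65628252e-01 -1.33608317e-01]
 [ 0.00000000e+00  0.00000000e+00  0.00000000e+00  1.00000000e+00]]
```

View pics/top0.png

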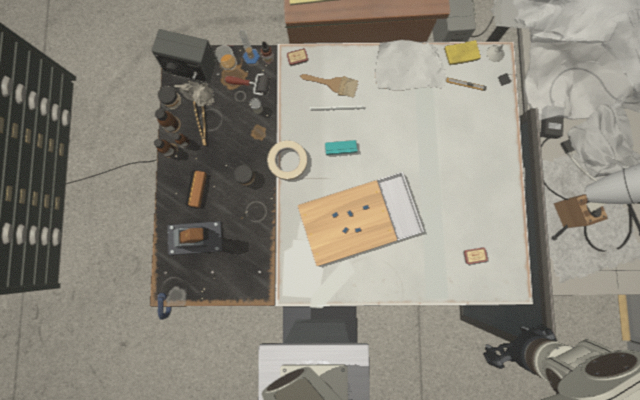

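View pics/side0.png

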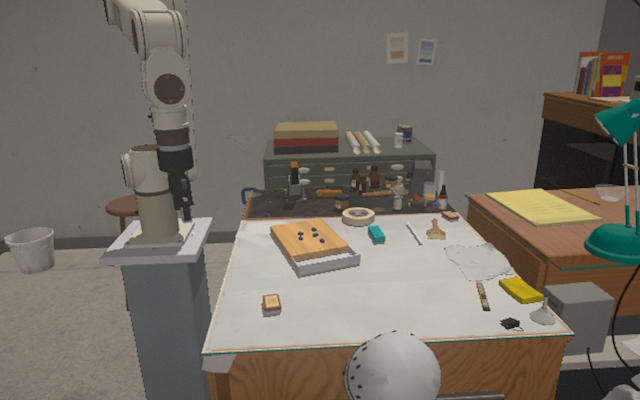

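View pics/wrist0.png

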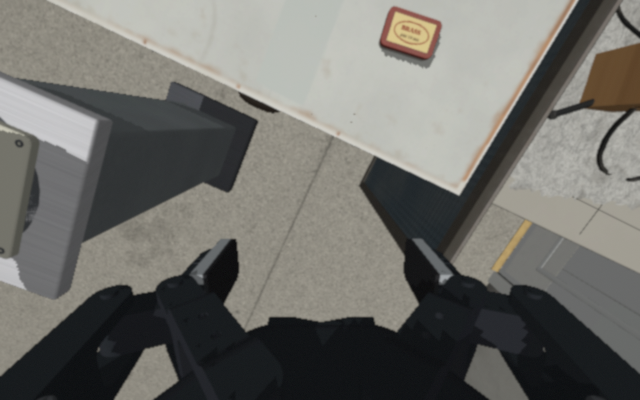

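```bash
cat > h.py <<'E'
import numpy as np,cv2
from scipy.spatial.transform import Rotation as R
def world(n,c,u,v,tcp=None,rot=None):
    K=c["intrinsics"]; z=c["z_map"][int(round(v)),int(round(u))]
    p=np.array([(u-K[0,2])/K[0,0]*z,(v-K[1,2])/K[1,1]*z,z,1.])
    if "pose" in c: return (c["pose"]@p)[:3]
    T=np.eye(4);T[:3,:3]=R.from_quat(rot).as_matrix();T[:3,3]=tcp
    return (T@c["mount"]@p)[:3]
def cloud(c,T=None):
    K=c["intrinsics"];z=c["z_map"];v,u=np.mgrid[:400,:640]
    P=np.stack([(u-K[0,2])/K[0,0]*z,(v-K[1,2])/K[1,1]*z,z,np.ones_like(z)],-1)
    M=c["pose"] if T is None else T@c["mount"]
    return (P@M.T)[...,:3]
def crop(c,u0,u1,v0,v1,s,fn):
    im=c["color"][v0:v1,u0:u1,::-1]
    cv2.imwrite(fn,cv2.resize(im,None,fx=s,fy=s,interpolation=cv2.INTER_CUBIC))
E
python3 - <<'E'
from h import *
c=dict(np.load("pics/top0.npz"))
crop(c,150,310,130,265,5,"pics/a.png")
crop(c,290,430,165,275,5,"pics/b.png")
P=cloud(c)
for n,(u,v) in dict(standplate=(215,240),scr=(190,236),look=(198,190),tub=(243,174),tapeL=(270,160),tapeR=(304,160),tapeT=(287,144),turq=(341,148),b1=(301,210),b2=(378,183),b3=(400,240),b4=(320,264),tr=(405,207),dark=(260,240)).items(): print(n,P[v,u].round(4))
c=dict(np.load("pics/side0.npz"))
crop(c,230,390,150,280,5,"pics/c.png")
E
```

```text
standplate [0.4533 0.2895 0.0124]
scr [0.4575 0.3126 0.1663]
look [0.6016 0.3401 0.0279]
tub [0.644  0.2017 0.0521]
tapeL [0.6915 0.1265 0.0264]
tapeR [0.6905 0.0241 0.0265]
tapeT [0.7407 0.0756 0.026 ]
turq [ 0.7279 -0.0879  0.0218]
b1 [0.5393 0.0332 0.0252]
b2 [ 0.6217 -0.1992  0.0074]
b3 [ 0.4492 -0.2612  0.0022]
b4 [ 0.3805 -0.0221  0.0242]
tr [ 5.486e-01 -2.799e-01 -1.000e-04]
dark [0.4527 0.1578 0.    ]
```

View pics/a.png

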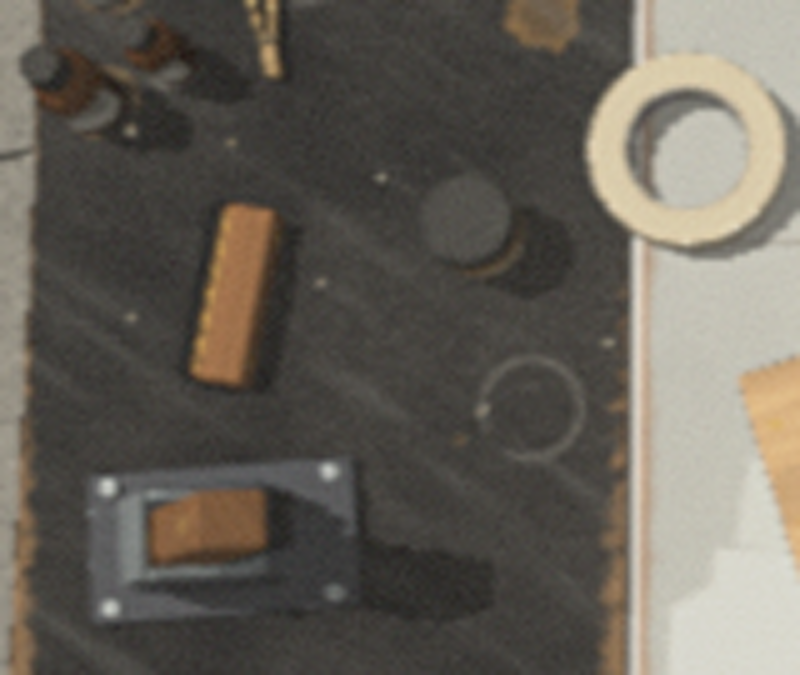

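View pics/b.png

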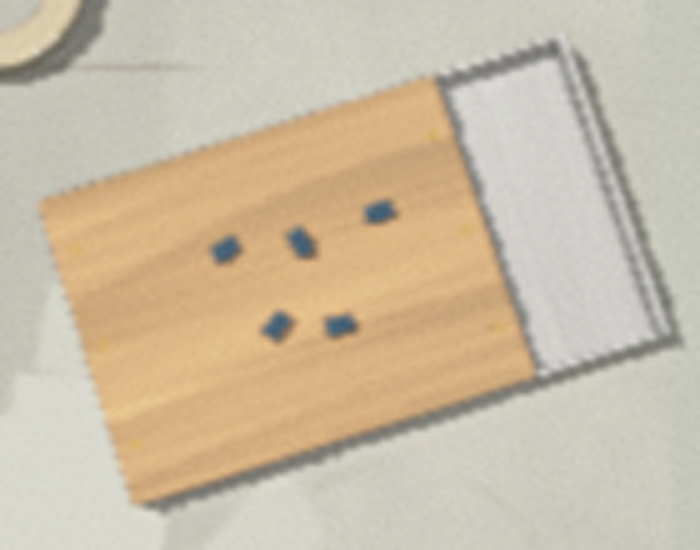

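View pics/c.png

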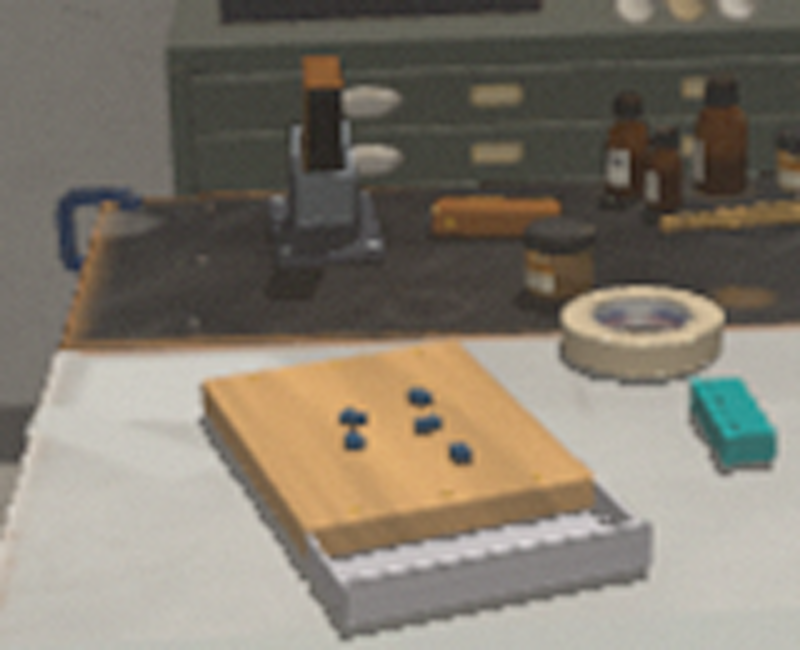

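```bash
cat >> h.py <<'E'
def rows(p0,q0,p1,R1,n=None,dec=2):
    """interpolated rows from pose to pose; R1 matrix"""
    A=R.from_quat(q0) if np.ndim(q0)==1 else R.from_matrix(q0); B=R.from_matrix(R1)
    dr=(A.inv()*B).as_rotvec(); d=np.array(p1)-p0
    n=n or int(max(np.ceil(np.linalg.norm(d)/.05/.98),np.ceil(np.degrees(np.linalg.norm(dr))/9.9),1))
    st=np.round(np.degrees(dr)/n/10,dec); out=[];p=np.array(p0,float);C=A
    for i in range(n):
        tgt=np.array(p0)+d*(i+1)/n
        s=np.round(C.inv().apply(tgt-p)/.05,dec)
        out.append([*map(float,s),*map(float,st)])
        p=p+C.apply(s*.05); C=C*R.from_rotvec(np.radians(st*10))
    for i in range(0,n,8): print("[["+",".join(str(r).replace(" ","").replace("-0.0,","0,").replace("-0.0]","0]").replace("0.0,","0,").replace("0.0]","0]") if False else "["+",".join("%g"%(x+0.) for x in r)+"]" for r in out[i:i+8])+"]]")
    print("end",p.round(4),np.degrees((C.inv()*B).magnitude()).round(2))
    return p,C.as_matrix()
def tool(yaw,tilt):
    """yaw deg of tool x when down; tilt deg about tool y"""
    a=np.radians(yaw);x=np.array([np.cos(a),np.sin(a),0]);z=np.array([0,0,-1.]);y=np.cross(z,x)
    return (R.from_matrix(np.c_[x,y,z])*R.from_rotvec([0,np.radians(tilt),0])).as_matrix()
E
python3 - <<'E'
from h import *
from workcell import *
c=dict(np.load("pics/top0.npz"));P=cloud(c)
# plate corners from crop a bolts
for u,v in [(107,487),(330,470),(335,592),(110,608),(93,480),(352,460),(92,622)]:
    print((u,v),P[int(round(130+v/5)),int(round(150+u/5))].round(4))
col=c["color"].astype(int); m=np.zeros((400,640),np.uint8)
sub=(col[...,0]<90)&(col[...,2]>col[...,0]+15); m[195:245,320:385]=sub[195:245,320:385]
n,l,s,cc=cv2.connectedComponentsWithStats(m)
for i in range(1,n):
    if s[i,4]>6:
        print(cc[i],s[i,4],P[int(round(cc[i][1])),int(round(cc[i][0]))].round(4))
o=get_obs(); p,C=rows(o["eef_pos"],o["tool_rot"],[.36,-.10,.34],tool(25,0))
E
```

```text
(107, 487) [0.4928 0.4207 0.0158]
(330, 470) [0.5009 0.2878 0.0127]
(335, 592) [0.4297 0.2834 0.0107]
(110, 608) [0.419  0.4158 0.0128]
(93, 480) [0.4962 0.4283 0.0119]
(352, 460) [0.5068 0.2759 0.013 ]
(92, 622) [ 0.4134  0.4326 -0.0008]
[365.5 207. ] 10 [ 0.5455 -0.1588  0.0338]
[334.8 214.4] 10 [ 0.526  -0.0673  0.0304]
[350.11111111 213.44444444] 9 [ 0.5281 -0.1113  0.0348]
[357.44444444 229.66666667] 9 [ 0.4784 -0.1314  0.0282]
[[[0.63,-0.57,-0.22,0,0,0],[0.64,-0.58,-0.23,0,0,0],[0.63,-0.57,-0.22,0,0,0],[0.64,-0.58,-0.23,0,0,0],[0.63,-0.57,-0.22,0,0,0],[0.63,-0.58,-0.23,0,0,0],[0.64,-0.57,-0.22,0,0,0],[0.63,-0.58,-0.23,0,0,0]]]
[[[0.64,-0.57,-0.22,0,0,0]]]
end [ 0.3601 -0.0999  0.34  ] 0.33
```

{"fn": "send_rows", "kwargs": {
  "increments": [
    [[0.63, -0.57, -0.22, 0, 0, 0], [0.64, -0.58, -0.23, 0, 0, 0], [0.63, -0.57, -0.22, 0, 0, 0], [0.64, -0.58, -0.23, 0, 0, 0], [0.63, -0.57, -0.22, 0, 0, 0], [0.63, -0.58, -0.23, 0, 0, 0], [0.64, -0.57, -0.22, 0, 0, 0], [0.63, -0.58, -0.23, 0, 0, 0]]
  ]
}}

```text
clock: 1.15
eef_pos: [0.3433, -0.1381, 0.3295]
tool_rot: [0.977, 0.214, -0.0, -0.0]
ft_force: [0.3, -0.5, -0.7]
grip_width: 0.0853
```

```bash
python3 - <<'E'
from h import *
from workcell import *
o=get_obs();print(o["clock"],o["eef_pos"],o["joint_pos"])
c=camera("wrist");np.savez("pics/w1.npz",**c,p=o["eef_pos"],q=o["tool_rot"]); cv2.imwrite("pics/w1.png",c["color"][:,:,::-1])
rows(o["eef_pos"],o["tool_rot"],[.43,.38,.32],tool(94,30))
rows(o["eef_pos"],o["tool_rot"],[.43,.38,.32],tool(94,-30))
print(tool(94,30).round(2))
E
```

```text
1.15 [ 0.34328382 -0.13812547  0.32951561] [-3.82524129e-01 -4.33183495e-02 -8.19474370e-02  1.53222871e+00
 -2.45137051e-05  2.32850091e+00]
[[[0.54,-0.79,0.02,0.16,0.24,-0.62],[0.61,-0.73,0.06,0.16,0.24,-0.62],[0.69,-0.65,0.11,0.16,0.24,-0.62],[0.75,-0.57,0.16,0.16,0.24,-0.62],[0.8,-0.49,0.2,0.16,0.24,-0.62],[0.84,-0.38,0.25,0.16,0.24,-0.62],[0.86,-0.29,0.3,0.16,0.24,-0.62],[0.87,-0.19,0.33,0.16,0.24,-0.62]]]
[[[0.87,-0.08,0.38,0.16,0.24,-0.62],[0.86,0.02,0.42,0.16,0.24,-0.62],[0.84,0.13,0.45,0.16,0.24,-0.62]]]
end [0.4299 0.3802 0.32  ] 0.74
[[[0.54,-0.79,0.02,-0.16,-0.24,-0.62],[0.61,-0.73,-0.03,-0.16,-0.24,-0.62],[0.7,-0.65,-0.08,-0.16,-0.24,-0.62],[0.75,-0.58,-0.12,-0.16,-0.24,-0.62],[0.8,-0.48,-0.17,-0.16,-0.24,-0.62],[0.85,-0.39,-0.21,-0.16,-0.24,-0.62],[0.87,-0.29,-0.27,-0.16,-0.24,-0.62],[0.89,-0.19,-0.3,-0.16,-0.24,-0.62]]]
[[[0.88,-0.09,-0.35,-0.16,-0.24,-0.62],[0.88,0.03,-0.38,-0.16,-0.24,-0.62],[0.85,0.12,-0.42,-0.16,-0.24,-0.62]]]
end [0.4298 0.3801 0.3198] 0.74
[[-0.06  1.   -0.03]
 [ 0.86  0.07  0.5 ]
 [ 0.5  -0.   -0.87]]
```

View pics/w1.png

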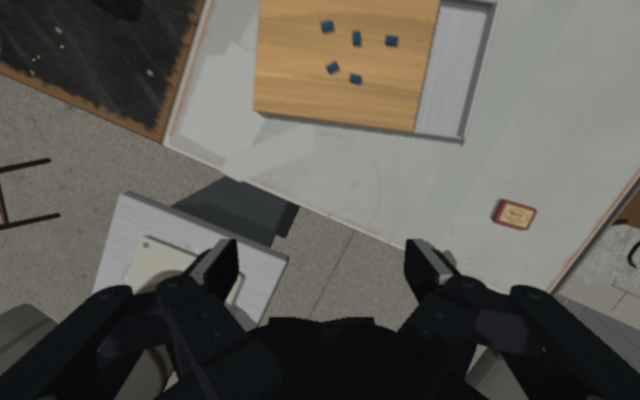

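{"fn": "send_rows", "kwargs": {
  "increments": [
    [[0.54, -0.79, 0.02, -0.16, -0.24, -0.62], [0.61, -0.73, -0.03, -0.16, -0.24, -0.62], [0.7, -0.65, -0.08, -0.16, -0.24, -0.62], [0.75, -0.58, -0.12, -0.16, -0.24, -0.62], [0.8, -0.48, -0.17, -0.16, -0.24, -0.62], [0.85, -0.39, -0.21, -0.16, -0.24, -0.62], [0.87, -0.29, -0.27, -0.16, -0.24, -0.62], [0.89, -0.19, -0.3, -0.16, -0.24, -0.62]]
  ]
}}

```text
clock: 2.2
eef_pos: [0.4065, 0.2389, 0.3219]
tool_rot: [0.777, 0.598, -0.135, 0.14]
ft_force: [0.7, -0.2, -0.7]
grip_width: 0.0856
```

```bash
python3 - <<'E'
from h import *
from workcell import *
o=get_obs();print(o["clock"],o["eef_pos"],o["joint_pos"])
rows(o["eef_pos"],o["tool_rot"],[.46,.40,.26],tool(94,-30))
c=dict(np.load("pics/w1.npz"))
T=np.eye(4);T[:3,:3]=R.from_quat(c["q"]).as_matrix();T[:3,3]=c["p"]
P=cloud(c,T)
col=c["color"].astype(int); m=np.zeros((400,640),np.uint8)
sub=(col[...,0]<90)&(col[...,2]>col[...,0]+15); m[15:95,300:410]=sub[15:95,300:410]
n,l,s,cc=cv2.connectedComponentsWithStats(m)
for i in range(1,n):
    if s[i,4]>6: print(cc[i].round(1),s[i,4],np.median(P[l==i],0).round(4))
# board corners
for u,v in [(256,108),(412,128),(434,8),(425,90),(262,5)]: print(u,v,P[v,u].round(4))
E
```

```text
2.2 [0.40647886 0.2388886  0.32187091] [ 0.6973588   0.38270263  0.34648613  1.82489646 -0.26684744  2.56631329]
[[[0.9,0.04,-0.03,-0.13,-0.18,-0.44],[0.9,0.12,-0.06,-0.13,-0.18,-0.44],[0.88,0.18,-0.08,-0.13,-0.18,-0.44],[0.86,0.26,-0.1,-0.13,-0.18,-0.44]]]
end [0.4602 0.4    0.2597] 0.17
[326.6  25.4] 70 [ 0.5254 -0.0633  0.0299]
[356.4  37.5] 68 [ 0.5293 -0.1077  0.0302]
[391.4  40.1] 69 [ 0.5468 -0.154   0.0299]
[332.2  67. ] 55 [ 0.4804 -0.0931  0.03  ]
[355.1  78.6] 59 [ 0.4805 -0.1297  0.0301]
256 108 [ 0.3816 -0.0122  0.0227]
412 128 [ 0.455  -0.2418  0.0238]
434 8 [ 0.6091 -0.1892  0.0237]
425 90 [ 0.5166 -0.2383  0.0013]
262 5 [0.5122 0.0293 0.0242]
```

{"fn": "send_rows", "kwargs": {
  "increments": [
    [[0.9, 0.04, -0.03, -0.13, -0.18, -0.44], [0.9, 0.12, -0.06, -0.13, -0.18, -0.44], [0.88, 0.18, -0.08, -0.13, -0.18, -0.44], [0.86, 0.26, -0.1, -0.13, -0.18, -0.44], [0, 0, 0, 0, 0, 0]]
  ]
}}

```text
clock: 2.82
eef_pos: [0.46, 0.4008, 0.2522]
tool_rot: [0.659, 0.705, -0.181, 0.19]
ft_force: [-0.1, -0.1, -0.2]
grip_width: 0.0855
```

```bash
python3 - <<'E'
from h import *
from workcell import *
o=get_obs();print(o["clock"],o["eef_pos"],o["joint_pos"])
c=camera("wrist");np.savez("pics/w2.npz",**c,p=o["eef_pos"],q=o["tool_rot"]); cv2.imwrite("pics/w2.png",c["color"][:,:,::-1])
print(R.from_quat(o["tool_rot"]).as_matrix().round(3))
E
```

```text
2.825 [0.45999528 0.40080709 0.25222448] [ 0.88355667  0.82011224  0.85881827  2.01591401 -0.34991264  2.45869512]
[[-0.06   0.998  0.029]
 [ 0.861  0.067 -0.505]
 [-0.505 -0.005 -0.863]]
```

View pics/w2.png

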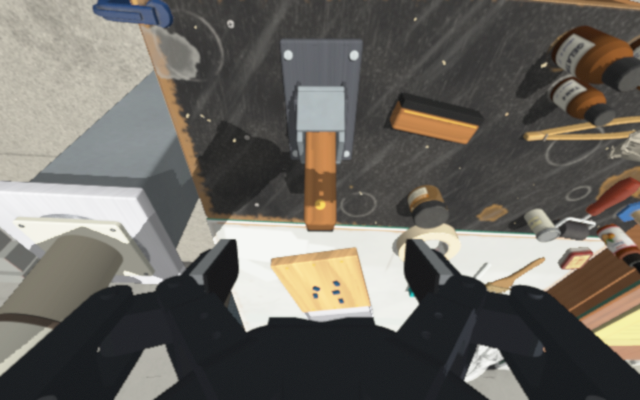

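```bash
python3 - <<'E'
from h import *
c=dict(np.load("pics/w2.npz"))
T=np.eye(4);T[:3,:3]=R.from_quat(c["q"]).as_matrix();T[:3,3]=c["p"]
P=cloud(c,T)
m=np.zeros((400,640),bool);m[134:232,300:342]=1
col=c["color"].astype(int)
m&=(col[...,0]>col[...,2]+50)
Q=P[m]
# robust plane
for k in range(6):
    cen=Q.mean(0);u,s,vt=np.linalg.svd(Q-cen,full_matrices=False);n=vt[2];n*=np.sign(n[2]);r=(Q-cen)@n;Q=Q[abs(r)<max(.0015,2*r.std())]
print(len(Q),cen.round(4),"n",n.round(3),"elev",np.degrees(np.arcsin(n[2])),r.std(),s)
a=vt[0]*np.sign(vt[0][2]);b=np.cross(a,n);print("axis",a.round(3),np.degrees(np.arcsin(a[2])),np.degrees(np.arctan2(a[1],a[0])),"b",b.round(3))
ta=(Q-cen)@a;tb=(Q-cen)@b
print(np.percentile(ta,[0,1,50,99,100]).round(4),np.percentile(tb,[0,2,50,98,100]).round(4))
for lo in np.arange(-.05,.06,.01):
    k=(ta>lo)&(ta<lo+.01); 
    if k.sum()>5: print(lo.round(2),np.percentile(tb[k],[2,98]).round(4),k.sum())
crop(c,270,380,80,240,4,"pics/w2c.png")
E
```

```text
2910 [0.463  0.3402 0.1289] n [0.997 0.075 0.014] elev 0.8006854837869015 0.008818350777101833 [1.60280401 0.98220534 0.47570078]
axis [ 0.014 -0.365  0.931] 68.55138784542818 -87.74545876352046 b [-0.075  0.928  0.365]
[-0.0828 -0.0509  0.0012  0.0424  0.1235] [-4.570e-02 -3.050e-02 -2.000e-04  7.800e-03  2.473e-01]
-0.05 [0.0044 0.0086] 252
-0.04 [0.0022 0.0072] 272
-0.03 [-0.0007  0.0057] 277
-0.02 [-0.002   0.0039] 285
-0.01 [-0.0013  0.0025] 276
0.0 [-0.0027  0.0011] 299
0.01 [-0.0057 -0.0003] 298
0.02 [-0.0076 -0.0018] 316
0.03 [-0.0386 -0.0035] 393
0.04 [-0.0246 -0.0057] 173
```

View pics/w2c.png

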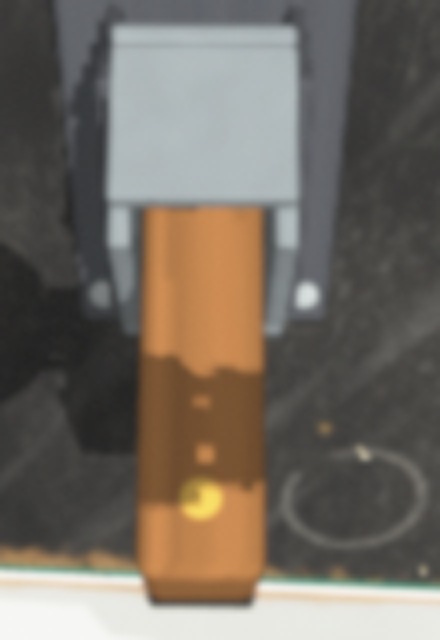

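```bash
python3 - <<'E'
from h import *
c=dict(np.load("pics/w2.npz"))
T=np.eye(4);T[:3,:3]=R.from_quat(c["q"]).as_matrix();T[:3,3]=c["p"]
P=cloud(c,T)
Q=P[140:218,309:333].reshape(-1,3)
for k in range(8):
    cen=np.median(Q,0) if k==0 else Q.mean(0);u,s,vt=np.linalg.svd(Q-cen,full_matrices=False);n=vt[2];n*=np.sign(n[2]);r=(Q-cen)@n;Q=Q[abs(r)<max(.002,2*r.std())]
print(len(Q),cen.round(4),"n",n.round(3),"elev",np.degrees(np.arcsin(n[2])),np.degrees(np.arctan2(n[1],n[0])),r.std())
a=np.array([0,0,1])-n*n[2];a/=np.linalg.norm(a)
h=np.cross(a,n);print("a",a.round(3),np.degrees(np.arcsin(a[2])),"h",h.round(3))
K=c["intrinsics"];M=T@c["mount"]
def ray(u,v): # intersect with plane
    d=M[:3,:3]@np.array([(u-K[0,2])/K[0,0],(v-K[1,2])/K[1,1],1]);o=M[:3,3]
    return o+d*((cen-o)@n)/(d@n)
for v in [206,300,400,500,570]:
    for u in [(143 if v<450 else 139)+(0),265]:
        p=ray(270+u/4,80+v/4); print(u,v,p.round(4),((p-cen)@a).round(4),((p-cen)@h).round(4))
for u,v in [(200,577),(200,603),(203,205)]:
    p=ray(270+u/4,80+v/4);print("mid",u,v,p.round(4),((p-cen)@a).round(4),P[80+v//4,270+u//4].round(4))
for u,v in [(110,100),(297,100),(107,200),(300,200)]:
    print("socket",P[80+v//4,270+u//4+ (1 if u<200 else -1)].round(4))
E
```

```text
1872 [0.4633 0.3427 0.1274] n [-0.998 -0.068  0.006] elev 0.36337653306691653 -176.09433027277927 0.006928054475346303
a [0.006 0.    1.   ] 89.63662346693343 h [ 0.068 -0.998  0.   ]
143 206 [0.4524 0.5219 0.3295] 0.2022 -0.1795
265 206 [0.452  0.5278 0.339 ] 0.2116 -0.1854
143 300 [0.4524 0.5216 0.3299] 0.2025 -0.1792
265 300 [0.452  0.5281 0.3386] 0.2113 -0.1857
143 400 [0.4524 0.5212 0.3302] 0.2029 -0.1789
265 400 [0.452  0.5284 0.3383] 0.2109 -0.1861
139 500 [0.4524 0.5211 0.3308] 0.2035 -0.1788
265 500 [0.4519 0.5288 0.338 ] 0.2106 -0.1864
139 570 [0.4524 0.5209 0.3311] 0.2037 -0.1785
265 570 [0.4519 0.529  0.3377] 0.2104 -0.1867
mid 200 577 [0.4573 0.4446 0.2691] 0.1418 [0.4649 0.3165 0.1648]
mid 200 603 [0.4574 0.4429 0.2709] 0.1435 [0.4668 0.2842 0.147 ]
mid 203 205 [ 0.5102 -0.4751 -1.272 ] -1.3993 [0.4605 0.3721 0.0884]
socket [0.4366 0.3878 0.0671]
socket [0.483  0.3903 0.0655]
socket [0.4371 0.3718 0.0889]
socket [0.4889 0.3561 0.0574]
```

```bash
python3 - <<'E'
from h import *
c=dict(np.load("pics/w2.npz"))
T=np.eye(4);T[:3,:3]=R.from_quat(c["q"]).as_matrix();T[:3,3]=c["p"]
P=cloud(c,T)
for v in range(134,236,6): print(v,[P[v,u].round(3).tolist() for u in (310,321,331)])
E
```

```text
134 [[0.45, 0.365, 0.084], [0.462, 0.366, 0.084], [0.472, 0.366, 0.084]]
140 [[0.451, 0.362, 0.091], [0.462, 0.362, 0.089], [0.473, 0.363, 0.09]]
146 [[0.451, 0.359, 0.096], [0.462, 0.36, 0.097], [0.473, 0.36, 0.097]]
152 [[0.451, 0.355, 0.102], [0.463, 0.355, 0.101], [0.473, 0.357, 0.102]]
158 [[0.452, 0.353, 0.11], [0.463, 0.353, 0.108], [0.473, 0.353, 0.108]]
164 [[0.452, 0.349, 0.114], [0.463, 0.349, 0.113], [0.473, 0.35, 0.114]]
170 [[0.452, 0.346, 0.12], [0.464, 0.346, 0.119], [0.474, 0.347, 0.119]]
176 [[0.453, 0.342, 0.124], [0.464, 0.343, 0.125], [0.474, 0.343, 0.124]]
182 [[0.453, 0.339, 0.13], [0.464, 0.338, 0.128], [0.474, 0.34, 0.129]]
188 [[0.453, 0.337, 0.136], [0.464, 0.338, 0.137], [0.474, 0.337, 0.135]]
194 [[0.454, 0.333, 0.141], [0.464, 0.334, 0.142], [0.474, 0.334, 0.141]]
200 [[0.454, 0.33, 0.146], [0.465, 0.331, 0.147], [0.475, 0.331, 0.145]]
206 [[0.454, 0.327, 0.152], [0.465, 0.328, 0.152], [0.475, 0.329, 0.151]]
212 [[0.455, 0.323, 0.155], [0.465, 0.324, 0.156], [0.475, 0.326, 0.157]]
218 [[0.455, 0.321, 0.161], [0.465, 0.321, 0.161], [0.475, 0.323, 0.162]]
224 [[0.455, 0.316, 0.165], [0.466, 0.317, 0.165], [0.475, 0.318, 0.166]]
230 [[0.456, 0.284, 0.147], [0.468, 0.285, 0.147], [0.452, 0.525, 0.334]]
```

```bash
cat >> h.py <<'E'
AZ=-85.7
def scr():
    h=np.array([np.cos(np.radians(AZ)),np.sin(np.radians(AZ)),0]);z=np.array([0,0,1.])
    a=.5*h+.866*z;n=-.866*h+.5*z
    return a,n,np.array([.4646,.330,.091])
E
python3 - <<'E'
from h import *
from workcell import *
o=get_obs();print(o["clock"],o["eef_pos"])
a,n,C=scr(); Rt=tool(94.3,-30)
G=C+.032*a+.004*n; t=G+.011*Rt[:,2]; print("tcp goal",t)
pre=t-.06*Rt[:,2]
p,q=rows(o["eef_pos"],o["tool_rot"],pre,Rt)
p,q=rows(p,q,t,Rt,3)
E
```

```text
2.875 [0.46028658 0.39927339 0.25553543]
tcp goal [0.46595232 0.31201477 0.11118572]
[[[-0.02,0,0.72,-0.01,0.01,-0.01],[-0.02,0,0.73,-0.01,0.01,-0.01],[-0.03,-0.01,0.72,-0.01,0.01,-0.01]]]
end [0.4635 0.3419 0.1635] 0.16
[[[0,0,0.4,0,0,0],[0,0,0.4,0,0,0],[0,0.01,0.4,0,0,0]]]
end [0.4662 0.312  0.1115] 0.16
```

{"fn": "send_rows", "kwargs": {
  "increments": [
    [[-0.02, 0, 0.72, -0.01, 0.01, -0.01], [-0.02, 0, 0.73, -0.01, 0.01, -0.01], [-0.03, -0.01, 0.72, -0.01, 0.01, -0.01], [0, 0, 0, 0, 0, 0], [0, 0, 0, 0, 0, 0], [0, 0, 0, 0, 0, 0]]
  ]
}}

```text
clock: 3.62
eef_pos: [0.4652, 0.3429, 0.1702]
tool_rot: [0.66, 0.707, -0.17, 0.189]
ft_force: [0.2, 0.1, 0.3]
grip_width: 0.0853
```

```bash
python3 - <<'E'
from h import *
from workcell import *
o=get_obs();print(o["clock"],o["eef_pos"],abs(o["joint_vel"]).max())
c=camera("wrist");np.savez("pics/w3.npz",**c,p=o["eef_pos"],q=o["tool_rot"]); cv2.imwrite("pics/w3.png",c["color"][:,:,::-1])
T=np.eye(4);T[:3,:3]=R.from_quat(c.get("q",o["tool_rot"])).as_matrix();T[:3,3]=o["eef_pos"]
P=cloud(c,T)
for v in range(150,330,12): print(v,[P[v,u].round(3).tolist() for u in (305,321,336)])
a,n,C=scr(); Rt=tool(94.3,-30)
t=C+.032*a+.004*n+.011*Rt[:,2]
rows(o["eef_pos"],o["tool_rot"],t,Rt,3)
E
```

```text
3.625 [0.46521332 0.34290979 0.17018021] 0.009934529727590097
150 [[0.454, 0.358, 0.099], [0.465, 0.358, 0.099], [0.475, 0.358, 0.098]]
162 [[0.455, 0.353, 0.106], [0.465, 0.354, 0.106], [0.476, 0.353, 0.105]]
174 [[0.455, 0.349, 0.114], [0.466, 0.35, 0.114], [0.476, 0.35, 0.113]]
186 [[0.456, 0.345, 0.122], [0.466, 0.345, 0.121], [0.476, 0.345, 0.12]]
198 [[0.456, 0.341, 0.128], [0.466, 0.342, 0.128], [0.476, 0.341, 0.127]]
210 [[0.456, 0.337, 0.135], [0.466, 0.337, 0.134], [0.476, 0.337, 0.134]]
222 [[0.457, 0.332, 0.141], [0.467, 0.334, 0.142], [0.476, 0.334, 0.141]]
234 [[0.457, 0.329, 0.148], [0.467, 0.33, 0.148], [0.476, 0.33, 0.147]]
246 [[0.457, 0.325, 0.154], [0.467, 0.326, 0.154], [0.476, 0.325, 0.154]]
258 [[0.458, 0.322, 0.16], [0.467, 0.323, 0.161], [0.476, 0.323, 0.161]]
270 [[0.458, 0.314, 0.164], [0.468, 0.315, 0.164], [0.515, 0.04, -0.0]]
282 [[0.463, 0.017, 0.011], [0.49, 0.028, 0.016], [0.515, 0.034, 0.019]]
294 [[0.464, -0.004, 0.023], [0.492, -0.002, 0.023], [0.519, 0.0, 0.024]]
306 [[0.465, -0.053, 0.023], [0.496, -0.05, 0.024], [0.524, -0.05, 0.023]]
318 [[0.467, -0.108, 0.024], [0.5, -0.108, 0.023], [0.53, -0.101, 0.025]]
[[[0.01,-0.01,0.44,0.01,-0.02,-0.01],[0.02,-0.02,0.45,0.01,-0.02,-0.01],[0.02,-0.01,0.44,0.01,-0.02,-0.01]]]
end [0.4658 0.3122 0.1111] 0.13
```

View pics/w3.png

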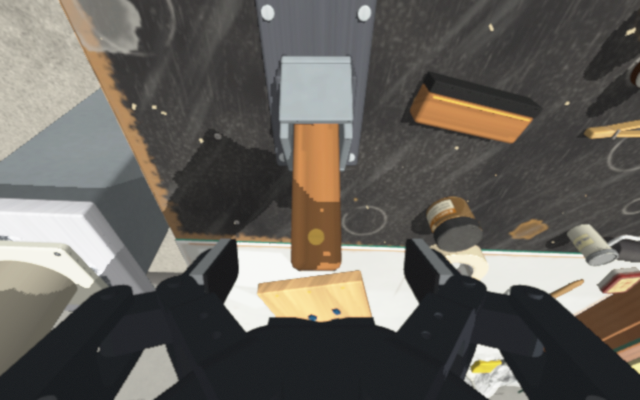

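{"fn": "send_rows", "kwargs": {
  "increments": [
    [[0.01, -0.02, 0.44, 0.01, -0.02, -0.01], [0.02, -0.03, 0.45, 0.01, -0.02, -0.01], [0.02, -0.02, 0.44, 0.01, -0.02, -0.01], [0, 0, 0, 0, 0, 0], [0, 0, 0, 0, 0, 0]]
  ]
}}

```text
clock: 4.3
eef_pos: [0.4637, 0.3115, 0.1101]
tool_rot: [0.657, 0.707, -0.177, 0.19]
ft_force: [0.3, 0.6, -0.5]
grip_width: 0.0853
```

```bash
python3 - <<'E'
from h import *
from workcell import *
o=get_obs();print(o["clock"],o["eef_pos"],abs(o["joint_vel"]).max(),o["ft_force"])
c=camera("wrist"); cv2.imwrite("pics/w4.png",c["color"][:,:,::-1])
E
```

```text
4.3 [0.46371309 0.31149801 0.11005802] 0.008568092847491932 [ 0.31029918  0.64188428 -0.52670806]
```

View pics/w4.png

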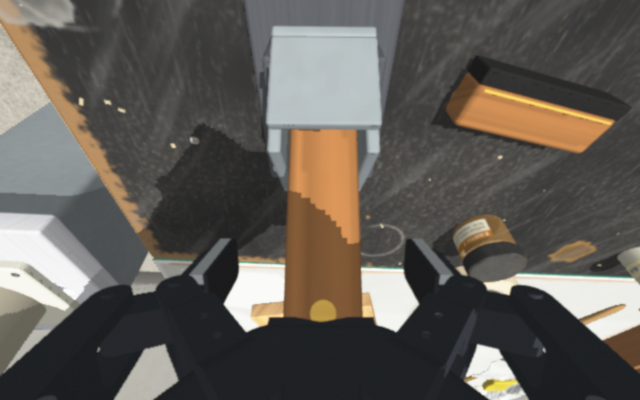

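{"fn": "send_rows", "kwargs": {
  "increments": [
    [[0, 0.02, 0, 0, 0, 0], [0, 0, 0, 0, 0, 0], [0, 0, 0, 0, 0, 0], [0, 0, 0, 0, 0, 0], [0, 0, 0, 0, 0, 0], [0, 0, 0, 0, 0, 0]]
  ],
  "grip": 1
}}

```text
clock: 5.1
eef_pos: [0.4644, 0.3107, 0.1094]
tool_rot: [0.657, 0.707, -0.178, 0.19]
ft_force: [-0.0, 0.7, 2.2]
grip_width: 0.0314
```

```bash
python3 - <<'E'
from h import *
from workcell import *
o=get_obs();print(o["clock"],o["eef_pos"],o["grip_width"],o["ft_force"],R.from_quat(o["tool_rot"]).as_matrix().round(3))
c=camera("wrist"); cv2.imwrite("pics/w5.png",c["color"][:,:,::-1])
a,n,C=scr()
Rm=R.from_quat(o["tool_rot"]).as_matrix()
p,q=rows(o["eef_pos"],o["tool_rot"],o["eef_pos"]+.08*a,Rm,5)
E
```

```text
5.1 [0.46441998 0.31069383 0.10938565] 0.031441145483032985 [-0.00331044  0.66211528  2.19154863] [[-0.064  0.997  0.036]
 [ 0.862  0.073 -0.502]
 [-0.503 -0.001 -0.864]]
[[[-0.28,0,-0.16,0,0,0],[-0.28,0,-0.16,0,0,0],[-0.27,0,-0.16,0,0,0],[-0.28,0,-0.16,0,0,0],[-0.28,0,-0.15,0,0,0]]]
end [0.4674 0.2706 0.1785] 0.0
```

View pics/w5.png

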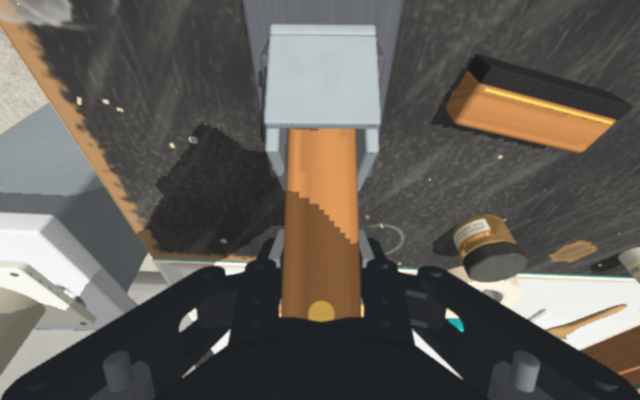

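{"fn": "send_rows", "kwargs": {
  "increments": [
    [[-0.14, 0, -0.08, 0, 0, 0], [-0.28, 0, -0.16, 0, 0, 0], [-0.28, 0, -0.16, 0, 0, 0], [-0.28, 0, -0.16, 0, 0, 0]]
  ]
}}

```text
clock: 5.65
eef_pos: [0.4664, 0.2814, 0.1592]
tool_rot: [0.657, 0.707, -0.178, 0.19]
ft_force: [-0.6, 0.4, -1.5]
grip_width: 0.0315
```

{"fn": "send_rows", "kwargs": {
  "increments": [
    [[-0.3, 0, -0.17, 0, 0, 0], [-0.3, 0, -0.17, 0, 0, 0], [-0.3, 0, -0.17, 0, 0, 0], [0, 0, 0, 0, 0, 0]]
  ]
}}

```text
clock: 6.15
eef_pos: [0.4689, 0.256, 0.2042]
tool_rot: [0.658, 0.707, -0.177, 0.19]
ft_force: [0.1, -1.2, -1.2]
grip_width: 0.0312
```

```bash
python3 - <<'E'
from h import *
from workcell import *
o=get_obs();print(o["clock"],o["eef_pos"],o["grip_width"],o["ft_force"],R.from_quat(o["tool_rot"]).as_matrix().round(3))
for k in ("wrist","side"):
    c=camera(k); cv2.imwrite(f"pics/{k}6.png",c["color"][:,:,::-1])
    if k=="side": crop(c,230,390,120,280,4,"pics/s6c.png")
E
```

```text
6.15 [0.46892321 0.2559542  0.20424209] 0.03121606898856669 [ 0.0915443  -1.16391083 -1.18587164] [[-0.062  0.997  0.036]
 [ 0.862  0.072 -0.501]
 [-0.502  0.    -0.865]]
```

View pics/wrist6.png

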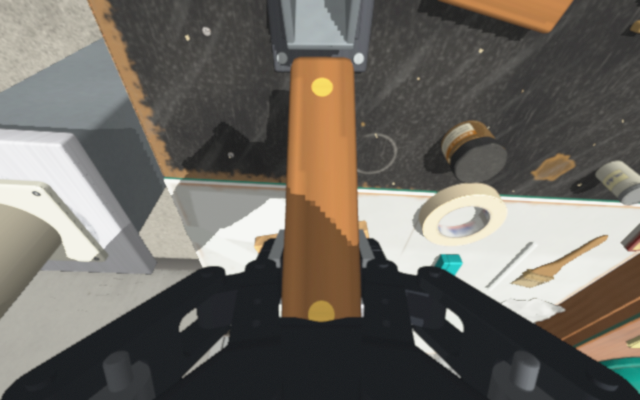

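View pics/s6c.png

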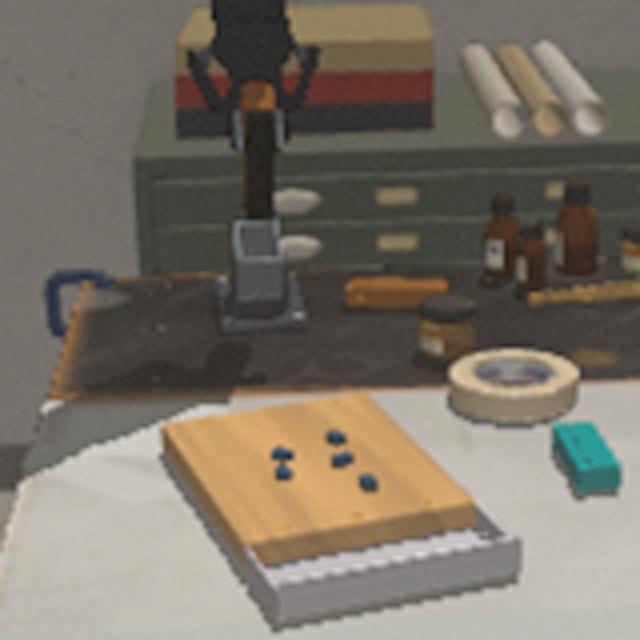

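```bash
python3 - <<'E'
from h import *
from workcell import *
o=get_obs();print(o["clock"],o["eef_pos"],abs(o["joint_vel"]).max())
c=camera("wrist")
P=cloud(c,np.eye(4))  # tool frame
for v in (64,80,110,140,170,200,230,260,290,310): print(v,P[v,310].round(4),P[v,322].round(4),P[v,340].round(4))
L=P[80:300,315:330].reshape(-1,3); k=np.polyfit(L[:,0],L[:,2],1); print("slope deg",np.degrees(np.arctan(k[0])),k[1],(L[:,2]-np.polyval(k,L[:,0])).std())
col=c["color"].astype(int)
for v in (75,120,200):
    r=np.where(col[v,280:370,0]>col[v,280:370,2]+40)[0]+280; print(v,r.min(),r.max(),P[v,r.min()+2].round(4),P[v,r.max()-2].round(4))
E
```

```text
6.25 [0.46832213 0.25636299 0.20251973] 0.01619649786499811
64 [ 0.0935 -0.005   0.0128] [0.0937 0.0009 0.0134] [0.0935 0.0096 0.0125]
80 [ 0.0856 -0.0048  0.0078] [0.0855 0.0009 0.0073] [0.0856 0.0094 0.0078]
110 [ 0.0716 -0.0047 -0.0003] [0.0717 0.0009 0.0016] [0.0717 0.0092 0.0005]
140 [ 0.0585 -0.0045 -0.0079] [ 0.0584  0.0009 -0.0069] [ 0.0585  0.0089 -0.0077]
170 [ 0.0463 -0.0043 -0.0161] [ 0.0462  0.0009 -0.015 ] [ 0.0463  0.0086 -0.0161]
200 [ 0.0346 -0.0041 -0.0222] [ 0.0345  0.0009 -0.0215] [ 0.0343  0.0085 -0.0207]
230 [ 0.0236 -0.004  -0.0283] [ 0.0238  0.0009 -0.0286] [ 0.0236  0.0083 -0.0281]
260 [ 0.0658  0.0004 -0.1337] [ 0.0126  0.0009 -0.033 ] [ 0.013   0.0081 -0.0336]
290 [ 0.0023 -0.0038 -0.0382] [ 0.0031  0.0009 -0.0393] [ 0.0035  0.0079 -0.0399]
310 [-0.0033 -0.0037 -0.0428] [-0.0029  0.0009 -0.0433] [-0.0028  0.0077 -0.0435]
slope deg 28.885358234093182 -0.04068372022636624 0.007520402669012969
75 291 353 [ 0.0883 -0.0132  0.0113] [0.0884 0.015  0.0114]
120 289 355 [ 0.0671 -0.0134 -0.0012] [0.0672 0.0154 0.0001]
200 287 357 [ 0.0337 -0.0133 -0.019 ] [ 0.0341  0.015  -0.0203]
```

```bash
python3 - <<'E'
from h import *
from workcell import *
o=get_obs();print(o["clock"],o["eef_pos"])
rows(o["eef_pos"],o["tool_rot"],[.45,.131,.11],tool(94.3,30),8)
E
```

```text
6.3 [0.4681445  0.25639494 0.20208541]
[[[-0.15,-0.07,0.35,0,0.75,0],[-0.2,-0.06,0.34,0,0.75,0],[-0.24,-0.07,0.3,0,0.75,0],[-0.27,-0.07,0.27,0,0.75,0],[-0.31,-0.07,0.23,0,0.75,0],[-0.34,-0.06,0.19,0,0.75,0],[-0.35,-0.07,0.15,0,0.75,0],[-0.38,-0.07,0.09,0,0.75,0]]]
end [0.45   0.1308 0.1101] 0.32
```

{"fn": "send_rows", "kwargs": {
  "increments": [
    [[-0.15, -0.07, 0.35, 0, 0.75, 0], [-0.2, -0.06, 0.34, 0, 0.75, 0], [-0.24, -0.07, 0.3, 0, 0.75, 0], [-0.27, -0.07, 0.27, 0, 0.75, 0], [-0.31, -0.07, 0.23, 0, 0.75, 0], [-0.34, -0.06, 0.19, 0, 0.75, 0], [-0.35, -0.07, 0.15, 0, 0.75, 0], [-0.38, -0.07, 0.09, 0, 0.75, 0]]
  ]
}}

```text
clock: 7.3
eef_pos: [0.4499, 0.1303, 0.11]
tool_rot: [0.658, 0.708, 0.175, -0.19]
ft_force: [0.0, -0.4, -2.5]
grip_width: 0.0313
```

{"fn": "send_rows", "kwargs": {
  "increments": [
    [[0, 0, 0, 0, 0, 0], [0, 0, 0, 0, 0, 0], [0, 0, 0, 0, 0, 0]]
  ]
}}

```text
clock: 7.68
eef_pos: [0.4506, 0.1319, 0.111]
tool_rot: [0.657, 0.709, 0.174, -0.188]
ft_force: [-0.8, -0.2, -2.4]
grip_width: 0.0313
```

```bash
python3 - <<'E'
from h import *
from workcell import *
o=get_obs();print(o["clock"],o["eef_pos"],o["joint_pos"].round(2),o["ft_force"])
print(R.from_quat(o["tool_rot"]).as_matrix().round(3))
c=camera("side"); crop(c,240,400,120,280,4,"pics/s7.png")
c=camera("wrist"); T=np.eye(4);T[:3,:3]=R.from_quat(o["tool_rot"]).as_matrix();T[:3,3]=o["eef_pos"];P=cloud(c,T)
for v in (64,80,110,140,170,200,230): print(v,P[v,310].round(4),P[v,322].round(4),P[v,340].round(4))
cv2.imwrite("pics/w7.png",c["color"][:,:,::-1])
rows(o["eef_pos"],o["tool_rot"],[.45,.131,.03],tool(94.3,30),3)
E
```

```text
7.675 [0.45055733 0.1318854  0.11101368] [-0.03  0.33 -0.35  0.95  0.52  1.45] [-0.75456621 -0.15872776 -2.36276593]
[[-0.065  0.997 -0.038]
 [ 0.866  0.075  0.494]
 [ 0.496 -0.001 -0.868]]
64 [0.439  0.2175 0.1463] [0.4448 0.2186 0.1456] [0.4535 0.2188 0.1462]
80 [0.4397 0.209  0.1457] [0.4455 0.2091 0.1463] [0.454  0.2095 0.1466]
110 [0.4412 0.192  0.1471] [0.4466 0.1936 0.1452] [0.455  0.1936 0.1462]
140 [0.4425 0.1776 0.146 ] [0.4478 0.1779 0.1463] [0.4558 0.1782 0.1468]
170 [0.4437 0.1633 0.1461] [0.4489 0.1633 0.1472] [0.4567 0.164  0.147 ]
200 [0.4449 0.1499 0.146 ] [0.4499 0.1502 0.1465] [0.4575 0.151  0.1458]
230 [0.446  0.1372 0.1463] [0.4509 0.1375 0.1466] [0.4582 0.1381 0.1465]
[[[-0.27,0,0.47,0,0.01,0],[-0.28,-0.01,0.46,0,0.01,0],[-0.27,0,0.47,0,0.01,0]]]
end [0.45   0.1311 0.0299] 0.06
```

View pics/s7.png

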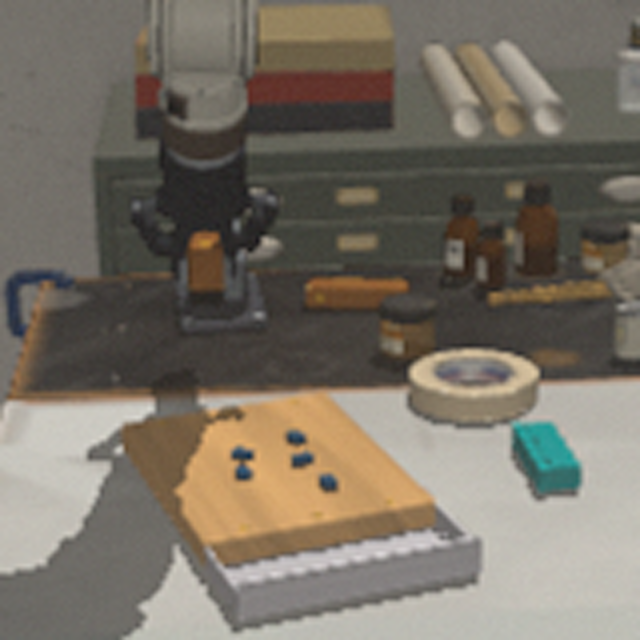

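{"fn": "send_rows", "kwargs": {
  "increments": [
    [[-0.27, 0, 0.47, 0, 0.01, 0], [-0.28, -0.01, 0.46, 0, 0.01, 0], [-0.27, 0, 0.47, 0, 0.01, 0], [0, 0, 0, 0, 0, 0], [0, 0, 0, 0, 0, 0]]
  ]
}}

```text
clock: 8.4
eef_pos: [0.4503, 0.1306, 0.0304]
tool_rot: [0.657, 0.708, 0.176, -0.19]
ft_force: [0.0, 0.6, -2.3]
grip_width: 0.0316
```

{"fn": "send_rows", "kwargs": {
  "increments": [
    [[-0.06, 0, 0.1, 0, 0, 0], [-0.06, 0, 0.1, 0, 0, 0], [0, 0, 0, 0, 0, 0], [0, 0, 0, 0, 0, 0]]
  ]
}}

```text
clock: 8.9
eef_pos: [0.4496, 0.1299, 0.0178]
tool_rot: [0.658, 0.707, 0.176, -0.191]
ft_force: [0.3, -0.3, -2.2]
grip_width: 0.0316
```

```bash
python3 - <<'E'
from h import *
from workcell import *
o=get_obs();print(o["clock"],o["eef_pos"],o["ft_force"])
c=camera("wrist"); T=np.eye(4);T[:3,:3]=R.from_quat(o["tool_rot"]).as_matrix();T[:3,3]=o["eef_pos"];P=cloud(c,T)
for v in (64,80,110,140,170,200,230): print(v,P[v,322].round(4))
E
```

```text
8.9 [0.44961571 0.12988802 0.01779165] [ 0.304746   -0.26125245 -2.15010127]
64 [0.4442 0.2154 0.0541]
80 [0.4448 0.2068 0.0535]
110 [0.446  0.1903 0.0542]
140 [0.4471 0.1756 0.0536]
170 [0.4481 0.1611 0.0542]
200 [0.4491 0.1484 0.0518]
230 [0.45   0.1355 0.0524]
```

{"fn": "send_rows", "kwargs": {
  "increments": [
    [[-0.01, 0, 0.02, 0, 0, 0], [0, 0, 0, 0, 0, 0], [0, 0, 0, 0, 0, 0]]
  ]
}}

```text
clock: 9.32
eef_pos: [0.4496, 0.13, 0.0166]
tool_rot: [0.658, 0.707, 0.176, -0.191]
ft_force: [0.4, 0.5, -1.6]
grip_width: 0.0312
```

{"fn": "send_rows", "kwargs": {
  "increments": [
    [[0, 0, 0, 0, 0, 0], [0, 0, 0, 0, 0, 0], [0, 0, 0, 0, 0, 0], [0, 0, 0, 0, 0, 0], [0, 0, 0, 0, 0, 0]]
  ],
  "grip": 0
}}

```text
clock: 9.95
eef_pos: [0.4496, 0.13, 0.0166]
tool_rot: [0.658, 0.707, 0.176, -0.191]
ft_force: [0.2, 0.1, -0.5]
grip_width: 0.0851
```

```bash
python3 - <<'E'
from h import *
from workcell import *
o=get_obs();print(o["clock"],o["eef_pos"],o["ft_force"],o["grip_width"])
Rm=R.from_quat(o["tool_rot"]).as_matrix()
p,q=rows(o["eef_pos"],o["tool_rot"],o["eef_pos"]-.07*Rm[:,2],Rm,2)
p,q=rows(p,q,[.445,.15,.15],tool(94.3,0))
E
```

```text
9.95 [0.44959884 0.12999252 0.01664826] [ 0.22294008  0.07200939 -0.52018401] 0.08510616679966886
[[[0,0,-0.7,0,0,0],[0,0,-0.7,0,0,0]]]
end [0.4523 0.095  0.0772] 0.0
[[[0.42,-0.02,-0.18,0,-0.75,0],[0.4,-0.01,-0.23,0,-0.75,0],[0.36,-0.02,-0.28,0,-0.75,0],[0.32,-0.02,-0.32,0,-0.75,0]]]
end [0.4449 0.1498 0.15  ] 0.18
```

{"fn": "send_rows", "kwargs": {
  "increments": [
    [[0, 0, -0.7, 0, 0, 0], [0, 0, -0.7, 0, 0, 0], [0.42, -0.02, -0.18, 0, -0.75, 0], [0.4, -0.01, -0.23, 0, -0.75, 0], [0.36, -0.02, -0.28, 0, -0.75, 0], [0.32, -0.02, -0.32, 0, -0.75, 0], [0, 0, 0, 0, 0, 0], [0, 0, 0, 0, 0, 0]]
  ]
}}

```text
clock: 10.95
eef_pos: [0.4444, 0.1497, 0.1495]
tool_rot: [0.681, 0.733, -0.001, -0.002]
ft_force: [0.2, -0.1, -0.9]
grip_width: 0.0851
```

```bash
python3 - <<'E'
from h import *
from workcell import *
o=get_obs();print(o["clock"],o["eef_pos"],abs(o["joint_vel"]).max())
print(R.from_quat(o["tool_rot"]).as_matrix().round(3))
c=camera("wrist");np.savez("pics/w8.npz",**c,p=o["eef_pos"],q=o["tool_rot"]); cv2.imwrite("pics/w8.png",c["color"][:,:,::-1])
c=camera("top");np.savez("pics/t8.npz",**c);crop(c,150,430,130,280,2.8,"pics/t8.png")
E
```

```text
10.95 [0.44435618 0.14972979 0.14946288] 0.03126214342066624
[[-0.073  0.997 -0.003]
 [ 0.997  0.073  0.001]
 [ 0.002 -0.003 -1.   ]]
```

View pics/w8.png

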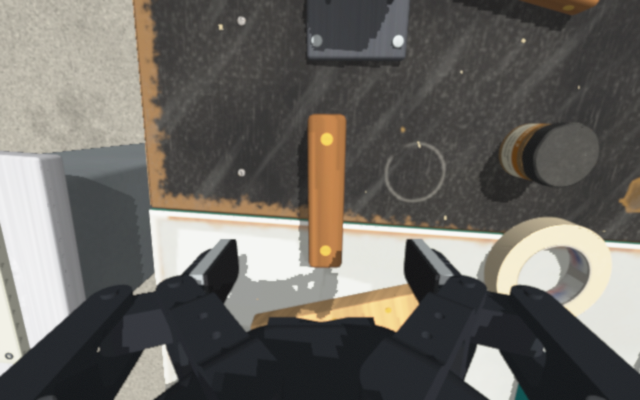

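View pics/t8.png

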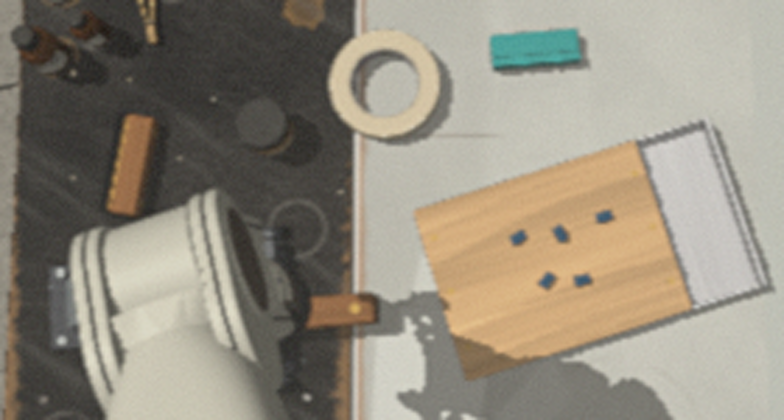

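```bash
python3 - <<'E'
from h import *
from workcell import *
c=dict(np.load("pics/w8.npz"))
T=np.eye(4);T[:3,:3]=R.from_quat(c["q"]).as_matrix();T[:3,3]=c["p"];P=cloud(c,T)
for v in (119,140,165,190,215,240,262):
    r=[u for u in range(295,360) if .035<P[v,u,2]<.07]
    print(v,r[0],r[-1],P[v,r[0]:r[-1]+1].mean(0).round(4),P[v,r[0]].round(4),P[v,r[-1]].round(4))
for v in list(range(110,120))+list(range(262,272)): print(v,P[v,325].round(4))
o=get_obs();print(o["eef_pos"])
# board edges in w1 and t8 for trough axis
c=dict(np.load("pics/t8.npz"));P=cloud(c)
for u,v in [(416,212),(636,143),(690,306),(468,378)]:
    U=150+u/2.8;V=130+v/2.8;K=c["intrinsics"];d=c["pose"][:3,:3]@np.array([(U-K[0,2])/K[0,0],(V-K[1,2])/K[1,1],1]);q=c["pose"][:3,3];print((q+d*(.024-q[2])/d[2]).round(4))
E
```

```text
119 308 345 [0.4437 0.2185 0.0505] [0.4286 0.2174 0.0478] [0.459  0.2197 0.0465]
140 307 344 [0.4442 0.2018 0.0508] [0.4288 0.2004 0.0463] [0.4596 0.2028 0.0487]
165 308 344 [0.4463 0.1812 0.0508] [0.431  0.1797 0.0487] [0.4617 0.1819 0.0474]
190 308 343 [0.4476 0.1596 0.051 ] [0.4324 0.1577 0.0479] [0.463  0.1598 0.047 ]
215 308 342 [0.4487 0.1389 0.0572] [0.4338 0.1348 0.0482] [0.4642 0.137  0.0479]
240 308 342 [0.4508 0.1129 0.0506] [0.4353 0.1101 0.0471] [0.4668 0.1119 0.0457]
262 308 341 [0.4521 0.0908 0.0506] [0.4367 0.0878 0.0471] [0.4677 0.0906 0.0479]
110 [ 0.4423  0.2277 -0.0008]
111 [ 0.4424  0.2268 -0.0005]
112 [ 0.4424  0.2259 -0.0017]
113 [ 0.4425  0.2249 -0.0007]
114 [0.4422 0.2224 0.0469]
115 [0.4423 0.2216 0.0478]
116 [0.4423 0.2208 0.0499]
117 [0.4424 0.22   0.05  ]
118 [0.4424 0.2192 0.0499]
119 [0.4425 0.2184 0.0508]
262 [0.4525 0.0911 0.0511]
263 [0.4525 0.0906 0.0521]
264 [0.4527 0.0892 0.0513]
265 [0.4528 0.0876 0.0504]
266 [0.4529 0.0867 0.0505]
267 [0.4529 0.0859 0.051 ]
268 [0.4558 0.0564 0.    ]
269 [ 0.456   0.0539 -0.0022]
270 [ 0.456   0.0533 -0.0009]
271 [ 0.4561  0.052  -0.001 ]
[0.44424739 0.148647   0.14900258]
[0.5523 0.0405 0.024 ]
[ 0.6246 -0.1947  0.024 ]
[ 0.4505 -0.247   0.024 ]
[ 0.3777 -0.0137  0.024 ]
```

```bash
python3 - <<'E'
from h import *
from workcell import *
o=get_obs();print(o["clock"],o["eef_pos"])
p,q=rows(o["eef_pos"],o["tool_rot"],[.448,.154,.075],tool(93.8,0))
p,q=rows(p,q,[.448,.154,.028],tool(93.8,0),2)
E
```

```text
11.05 [0.44424739 0.148647   0.14900258]
[[[0.05,0.04,0.74,-0.01,0,0.01],[0.05,0.05,0.74,-0.01,0,0.01]]]
end [0.4481 0.154  0.075 ] 0.12
[[[0,0,0.47,0,0,0],[0,0,0.47,0,0,0]]]
end [0.4481 0.1541 0.028 ] 0.12
```

{"fn": "send_rows", "kwargs": {
  "increments": [
    [[0.05, 0.04, 0.74, -0.01, 0, 0.01], [0.05, 0.05, 0.74, -0.01, 0, 0.01], [0, 0, 0.47, 0, 0, 0], [0, 0, 0.47, 0, 0, 0], [0, 0, 0, 0, 0, 0], [0, 0, 0, 0, 0, 0]]
  ]
}}

```text
clock: 11.8
eef_pos: [0.4493, 0.1546, 0.0293]
tool_rot: [0.683, 0.731, 0.001, -0.0]
ft_force: [0.5, 0.1, -0.1]
grip_width: 0.0852
```

```bash
python3 - <<'E'
from h import *
from workcell import *
o=get_obs();print(o["clock"],o["eef_pos"],abs(o["joint_vel"]).max(),o["ft_force"])
c=camera("wrist"); cv2.imwrite("pics/w9.png",c["color"][:,:,::-1])
E
```

```text
11.8 [0.44931764 0.15455738 0.02927227] 0.016354919098060902 [ 0.48592754  0.08768329 -0.06377758]
```

View pics/w9.png

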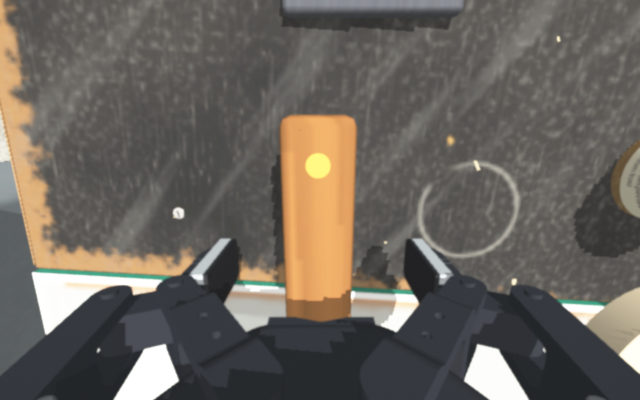

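Centred (block columns 282–355 between pads 238–404). Close.

{"fn": "send_rows", "kwargs": {
  "increments": [
    [[0, -0.02, 0, 0, 0, 0], [0, 0, 0, 0, 0, 0], [0, 0, 0, 0, 0, 0], [0, 0, 0, 0, 0, 0], [0, 0, 0, 0, 0, 0], [0, 0, 0, 0, 0, 0]]
  ],
  "grip": 1
}}

```text
clock: 12.6
eef_pos: [0.4484, 0.1555, 0.0296]
tool_rot: [0.682, 0.731, 0.001, 0.0]
ft_force: [-0.6, -0.8, 6.3]
grip_width: 0.0312
```

```bash
python3 - <<'E'
from h import *
from workcell import *
o=get_obs();print(o["clock"],o["eef_pos"],o["grip_width"],o["ft_force"],o["joint_pos"])
ex=np.array([.297,-.955,0]);ey=np.array([.955,.297,0]);B=np.array([.502,-.104,0])
s=B-.085*ex+.003*ey; print(s)
p,q=rows(o["eef_pos"],o["tool_rot"],o["eef_pos"]+[0,0,.08],tool(93.8,0),2)
p,q=rows(p,q,[s[0],s[1],.11],tool(17.3,0),8)
p,q=rows(p,q,[s[0],s[1],.065],tool(17.3,0),2)
E
```

```text
12.6 [0.4484169  0.15548709 0.02955197] 0.03116478094727736 [-0.57580054 -0.78182895  6.30881053] [ 3.33189164e-01  3.94772742e-01 -3.85335048e-01  7.88073814e-01
  9.38758418e-04  1.83427310e+00]
[ 0.47962  -0.021934  0.      ]
[[[0,0,-0.8,0.01,0,0.01],[0,0,-0.8,0.01,0,0.01]]]
end [0.4483 0.1554 0.1096] 0.11
[[[-0.45,0.05,0,0,0,0.96],[-0.43,0.12,0,0,0,0.96],[-0.41,0.19,-0.01,0,0,0.96],[-0.36,0.26,0,0,0,0.96],[-0.32,0.32,0,0,0,0.96],[-0.27,0.36,0,0,0,0.96],[-0.2,0.41,0,0,0,0.96],[-0.12,0.43,-0.01,0,0,0.96]]]
end [ 0.4798 -0.0219  0.1102] 0.33
[[[0,0,0.45,-0.01,0,-0.02],[0,0,0.45,-0.01,0,-0.02]]]
end [ 0.4798 -0.0218  0.0652] 0.14
```

{"fn": "send_rows", "kwargs": {
  "increments": [
    [[0, 0, -0.8, 0.01, 0, 0.01], [0, 0, -0.8, 0.01, 0, 0.01]]
  ]
}}

```text
clock: 12.85
eef_pos: [0.4468, 0.1547, 0.1087]
tool_rot: [0.683, 0.73, -0.002, -0.002]
ft_force: [1.4, 0.2, -1.9]
grip_width: 0.0309
```

{"fn": "send_rows", "kwargs": {
  "increments": [
    [[-0.45, 0.05, 0, 0, 0, 0.96], [-0.43, 0.12, 0, 0, 0, 0.96], [-0.41, 0.19, 0, 0, 0, 0.96], [-0.36, 0.26, 0, 0, 0, 0.96], [-0.32, 0.32, 0, 0, 0, 0.96], [-0.27, 0.36, 0, 0, 0, 0.96], [-0.2, 0.41, 0, 0, 0, 0.96], [-0.12, 0.43, 0, 0, 0, 0.96]]
  ]
}}

```text
clock: 13.85
eef_pos: [0.4788, -0.0228, 0.1079]
tool_rot: [0.989, 0.145, -0.002, -0.001]
ft_force: [0.7, -0.1, -1.7]
grip_width: 0.0312
```

{"fn": "send_rows", "kwargs": {
  "increments": [
    [[0, 0, 0, 0, 0, 0], [0, 0, 0, 0, 0, 0], [0, 0, 0, 0, 0, 0]]
  ]
}}

```text
clock: 14.22
eef_pos: [0.4791, -0.0214, 0.1085]
tool_rot: [0.989, 0.149, -0.001, -0.001]
ft_force: [0.1, 0.5, -1.5]
grip_width: 0.0308
```

```bash
python3 - <<'E'
from h import *
from workcell import *
o=get_obs();print(o["clock"],o["eef_pos"],o["grip_width"],o["ft_force"],o["joint_pos"].round(2))
print(R.from_quat(o["tool_rot"]).as_matrix().round(3))
c=camera("wrist");np.savez("pics/w10.npz",**c,p=o["eef_pos"],q=o["tool_rot"]);cv2.imwrite("pics/w10.png",c["color"][:,:,::-1])
c=camera("side");crop(c,240,400,120,280,4,"pics/s10.png")
E
```

```text
14.225 [ 0.47907852 -0.02142008  0.10846561] 0.030837118264951897 [ 0.06893349  0.51456834 -1.47768998] [-0.05  0.3  -0.27  1.    0.    2.8 ]
[[ 0.956  0.294 -0.003]
 [ 0.294 -0.956  0.001]
 [-0.003 -0.002 -1.   ]]
```

View pics/w10.png

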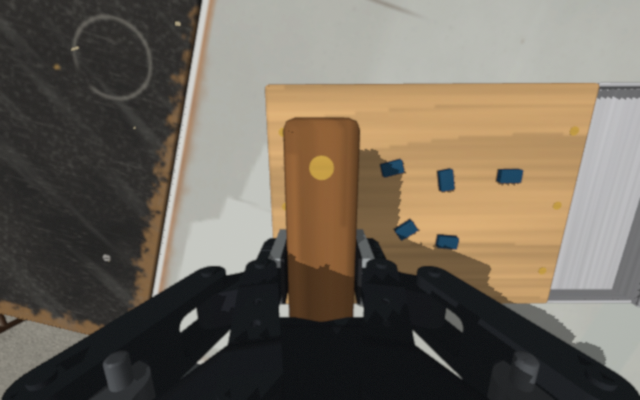

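View pics/s10.png

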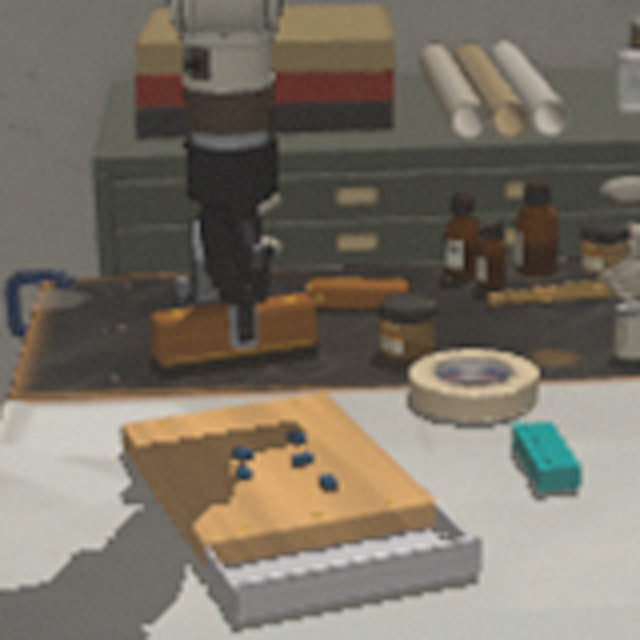

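```bash
python3 - <<'E'
from h import *
c=dict(np.load("pics/w10.npz"))
T=np.eye(4);T[:3,:3]=R.from_quat(c["q"]).as_matrix();T[:3,3]=c["p"];P=cloud(c,T)
K=c["intrinsics"];M=T@c["mount"]
ex=np.array([.297,-.955,0]);ey=np.array([.955,.297,0]);B=np.array([.502,-.104,0])
def hit(u,v,z):
    d=M[:3,:3]@np.array([(u-K[0,2])/K[0,0],(v-K[1,2])/K[1,1],1]);o=M[:3,3];return o+d*(z-o[2])/d[2]
for n,u,v,z in [("o",392,168,.031),("o",446,181,.031),("o",510,176,.031),("o",405,229,.031),("o",447,242,.031),("cTL",267,86,.024),("cTR",600,83,.024),("cBR",550,303,.024),("scrL",285,120,.13),("scrR",358,120,.13),("scrL",289,310,.13),("scrR",356,310,.13)]:
    p=hit(u,v,z);print(n,p.round(4),((p-B)@ex).round(4),((p-B)@ey).round(4),P[v,u].round(3))
E
```

```text
o [ 0.5259 -0.0644  0.031 ] -0.0308 0.0346 [ 0.526 -0.065  0.03 ]
o [ 0.5288 -0.1082  0.031 ] 0.0119 0.0243 [ 0.529 -0.108  0.031]
o [ 0.547  -0.1538  0.031 ] 0.061 0.0282 [ 0.547 -0.155  0.029]
o [ 0.4821 -0.0925  0.031 ] -0.0169 -0.0156 [ 0.482 -0.093  0.03 ]
o [ 0.4816 -0.13    0.031 ] 0.0188 -0.0272 [ 0.482 -0.13   0.031]
cTL [0.5551 0.0435 0.024 ] -0.1251 0.0945 [0.555 0.044 0.023]
cTR [ 0.6292 -0.1895  0.024 ] 0.1194 0.096 [ 0.631 -0.193  0.02 ]
cBR [ 0.4519 -0.2484  0.024 ] 0.1231 -0.0907 [ 0.442 -0.276 -0.001]
scrL [0.539  0.0114 0.13  ] -0.0992 0.0696 [0.536 0.025 0.023]
scrR [ 0.5474 -0.0159  0.13  ] -0.0707 0.0695 [ 0.552 -0.029  0.024]
scrL [ 0.456  -0.0131  0.13  ] -0.1004 -0.0169 [ 0.454 -0.013  0.128]
scrR [ 0.4654 -0.0434  0.13  ] -0.0688 -0.0169 [ 0.376 -0.091 -0.   ]
```

{"fn": "send_rows", "kwargs": {
  "increments": [
    [[0, 0, 0.5, 0, 0, 0], [0, 0, 0.45, 0, 0, 0], [0, 0, 0.1, 0, 0, 0], [0, 0, 0, 0, 0, 0], [0, 0, 0, 0, 0, 0], [0, 0, 0, 0, 0, 0]]
  ]
}}

```text
clock: 15.08
eef_pos: [0.4801, -0.0221, 0.0571]
tool_rot: [0.989, 0.148, -0.0, -0.0]
ft_force: [0.2, 0.0, -1.8]
grip_width: 0.0314
```

```bash
python3 - <<'E'
from h import *
from workcell import *
o=get_obs();print(o["clock"],o["eef_pos"],o["grip_width"],o["ft_force"])
ex=np.array([.297,-.955,0]);ey=np.array([.955,.297,0]);B=np.array([.502,-.104,0])
print((o["eef_pos"]-B)@ex,(o["eef_pos"]-B)@ey)
s=B+.12*ex+.003*ey;
p,q=rows(o["eef_pos"],o["tool_rot"],[s[0],s[1],.0545],tool(17.3,0),16)
c=camera("side");crop(c,240,400,120,280,4,"pics/s11.png")
E
```

```text
15.075 [ 0.48008184 -0.02208483  0.05706731] 0.031448826802129716 [ 0.18715553  0.00528779 -1.77466086]
-0.08473867844286108 0.0033969572873388636
[[[0,0.26,0,0,0,0],[0,0.25,0.01,0,0,0],[0,0.26,0,0,0,0],[0,0.25,0,0,0,0],[0,0.26,0,0,0,0],[0,0.26,0.01,0,0,0],[0.01,0.25,0,0,0,0],[0,0.26,0,0,0,0]]]
[[[0,0.25,0.01,0,0,0],[0,0.26,0,0,0,0],[0,0.26,0,0,0,0],[0,0.25,0.01,0,0,0],[0,0.26,0,0,0,0],[0,0.25,0,0,0,0],[0,0.26,0,0,0,0],[0,0.25,0.01,0,0,0]]]
end [ 0.5403 -0.2175  0.0544] 0.32
```

View pics/s11.png

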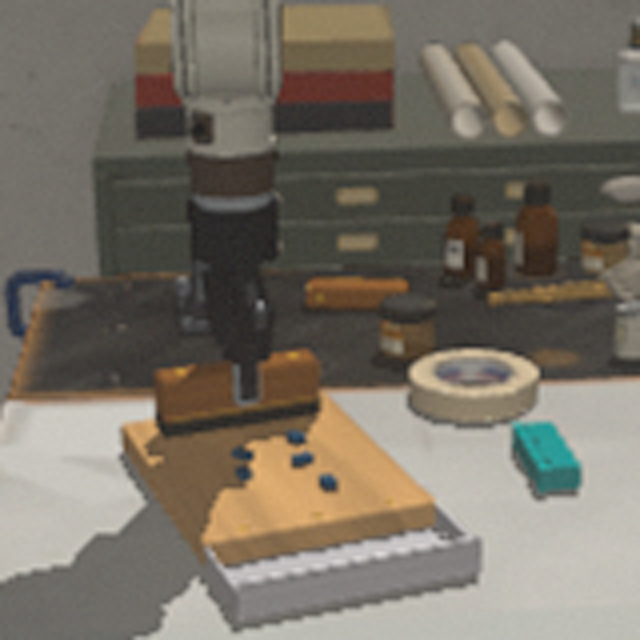

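{"fn": "send_rows", "kwargs": {
  "increments": [
    [[0, 0, 0.05, 0, 0, 0], [0, 0, 0, 0, 0, 0], [0, 0, 0, 0, 0, 0], [0, 0, 0, 0, 0, 0]]
  ]
}}

```text
clock: 15.62
eef_pos: [0.4794, -0.0221, 0.0538]
tool_rot: [0.989, 0.148, -0.001, -0.001]
ft_force: [-0.3, -0.3, -1.8]
grip_width: 0.0309
```

{"fn": "send_rows", "kwargs": {
  "increments": [
    [[0, 0.15, 0, 0, 0, 0], [0, 0.25, 0, 0, 0, 0], [0, 0.25, 0, 0, 0, 0], [0, 0.25, 0, 0, 0, 0], [0, 0.25, 0, 0, 0, 0], [0, 0.25, 0, 0, 0, 0], [0, 0.25, 0, 0, 0, 0], [0, 0.25, 0, 0, 0, 0]]
  ]
}}

```text
clock: 16.62
eef_pos: [0.5074, -0.1136, 0.0537]
tool_rot: [0.989, 0.148, -0.001, -0.001]
ft_force: [-1.0, 0.6, 0.3]
grip_width: 0.0309
```

```bash
python3 - <<'E'
from h import *
from workcell import *
o=get_obs();print(o["clock"],o["eef_pos"],o["grip_width"],o["ft_force"])
ex=np.array([.297,-.955,0]);ey=np.array([.955,.297,0]);B=np.array([.502,-.104,0])
print((o["eef_pos"]-B)@ex,(o["eef_pos"]-B)@ey)
c=camera("side");crop(c,240,400,120,280,4,"pics/s12.png")
E
```

```text
16.625 [ 0.50740191 -0.11363301  0.05365967] 0.030932844513245593 [-0.95970604  0.60491554  0.31530004]
0.010803895166234364 0.002297821435248925
```

View pics/s12.png

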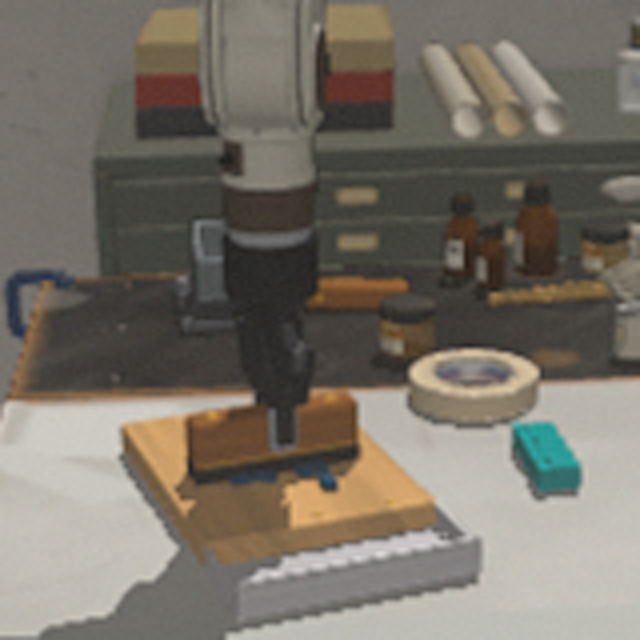

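{"fn": "send_rows", "kwargs": {
  "increments": [
    [[0, 0.25, 0, 0, 0, 0], [0, 0.25, 0, 0, 0, 0], [0, 0.25, 0, 0, 0, 0], [0, 0.25, 0, 0, 0, 0], [0, 0.25, 0, 0, 0, 0], [0, 0.25, 0, 0, 0, 0], [0, 0.25, 0, 0, 0, 0], [0, 0.25, 0, 0, 0, 0]]
  ]
}}

```text
clock: 17.68
eef_pos: [0.5367, -0.2094, 0.0536]
tool_rot: [0.989, 0.148, -0.001, -0.001]
ft_force: [-0.7, 2.9, 4.1]
grip_width: 0.0312
```

{"fn": "send_rows", "kwargs": {
  "increments": [
    [[0, 0.22, 0, 0, 0, 0], [0, 0.15, 0, 0, 0, 0], [0, 0.1, 0, 0, 0, 0], [0, 0, 0, 0, 0, 0], [0, 0, 0, 0, 0, 0]]
  ]
}}

```text
clock: 18.3
eef_pos: [0.5436, -0.2321, 0.0536]
tool_rot: [0.989, 0.147, -0.001, 0.0]
ft_force: [0.1, -1.4, 3.5]
grip_width: 0.0316
```

```bash
python3 - <<'E'
from h import *
from workcell import *
o=get_obs();print(o["clock"],o["eef_pos"],o["grip_width"],o["ft_force"])
ex=np.array([.297,-.955,0]);ey=np.array([.955,.297,0]);B=np.array([.502,-.104,0])
print((o["eef_pos"]-B)@ex,(o["eef_pos"]-B)@ey)
c=camera("side");crop(c,240,400,120,280,4,"pics/s13.png")
c=camera("wrist");cv2.imwrite("pics/w13.png",c["color"][:,:,::-1])
E
```

```text
18.3 [ 0.54363743 -0.23210816  0.05361313] 0.03156198519768948 [ 0.09204599 -1.41184277  3.46080006]
0.13470961191174874 0.0017156192758444073
```

View pics/s13.png

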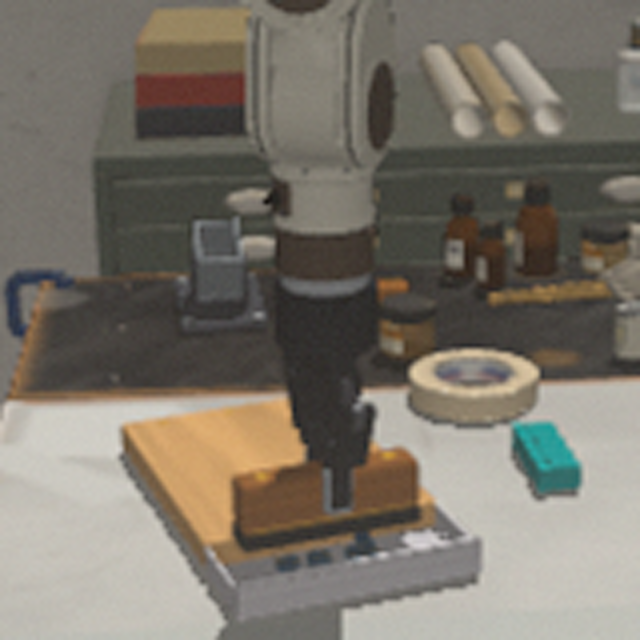

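View pics/w13.png

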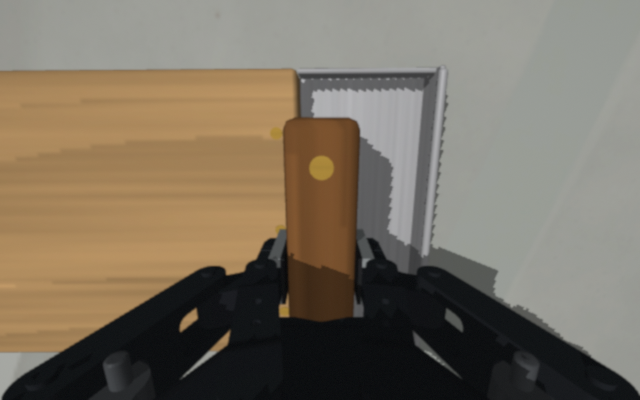

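{"fn": "send_rows", "kwargs": {
  "increments": [
    [[0, -0.1, -0.04, 0, 0, 0], [0, -0.3, 0, 0, 0, 0], [0, -0.4, 0, 0, 0, 0], [0, -0.4, 0, 0, 0, 0], [0, -0.4, 0, 0, 0, 0], [0, -0.1, 0, 0, 0, 0], [0, 0, 0, 0, 0, 0], [0, 0, 0, 0, 0, 0]]
  ]
}}

```text
clock: 19.4
eef_pos: [0.5188, -0.1502, 0.0557]
tool_rot: [0.989, 0.147, -0.001, -0.0]
ft_force: [0.2, 0.4, -2.3]
grip_width: 0.0313
```

```bash
python3 - <<'E'
from h import *
from workcell import *
o=get_obs();print(o["clock"],o["eef_pos"],o["grip_width"],o["ft_force"])
ex=np.array([.297,-.955,0]);ey=np.array([.955,.297,0]);B=np.array([.502,-.104,0])
print((o["eef_pos"]-B)@ex,(o["eef_pos"]-B)@ey)
c=camera("side");crop(c,240,400,180,280,5,"pics/s14.png")
c=camera("top");crop(c,290,430,165,275,5,"pics/t14.png")
E
```

```text
19.4 [ 0.51880766 -0.15022366  0.05568411] 0.03130455762976476 [ 0.2445256   0.40614983 -2.32862504]
0.04913546752553023 0.0023228919984764687
```

View pics/s14.png

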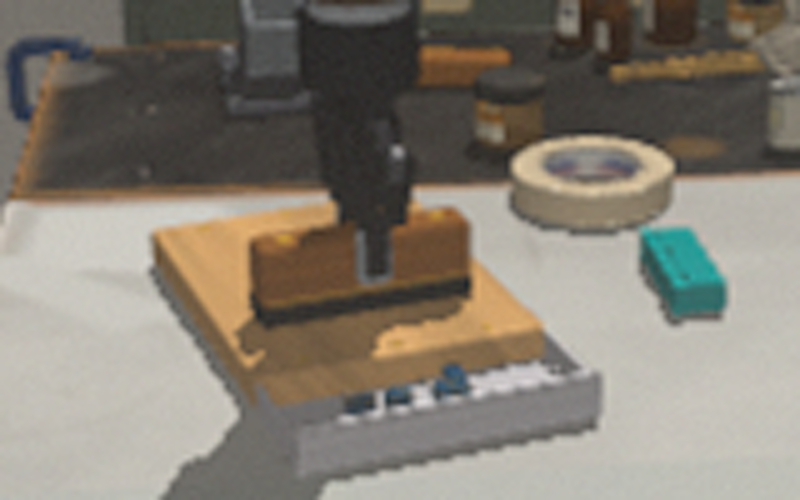

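View pics/t14.png

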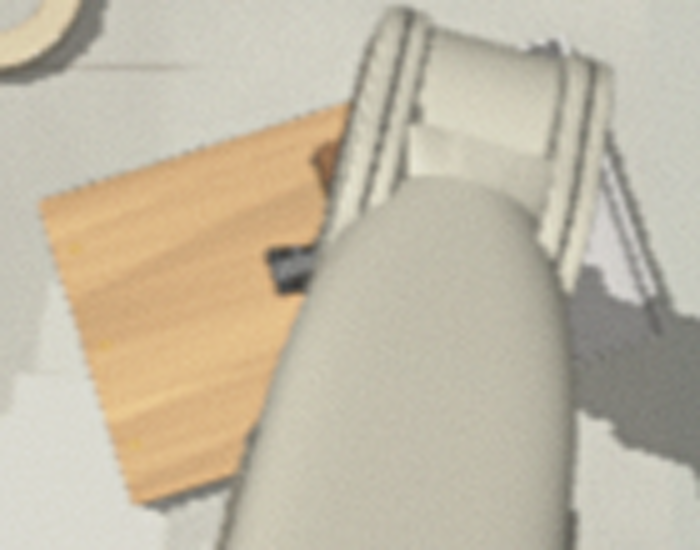

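{"fn": "send_rows", "kwargs": {
  "increments": [
    [[0, 0, 0.04, 0, 0, 0], [0, 0, 0, 0, 0, 0], [0, 0, 0, 0, 0, 0]]
  ]
}}

```text
clock: 19.88
eef_pos: [0.5186, -0.1502, 0.0537]
tool_rot: [0.989, 0.147, -0.001, -0.0]
ft_force: [0.4, -1.3, 0.0]
grip_width: 0.0308
```

{"fn": "send_rows", "kwargs": {
  "increments": [
    [[0, 0, 0, 0, 0, 0], [0, 0, 0, 0, 0, 0], [0, 0, 0, 0, 0, 0], [0, 0, 0, 0, 0, 0], [0, 0, 0, 0, 0, 0]]
  ],
  "grip": 0
}}

```text
clock: 20.5
eef_pos: [0.5183, -0.1497, 0.0535]
tool_rot: [0.989, 0.148, -0.001, -0.001]
ft_force: [0.4, -1.0, -0.3]
grip_width: 0.0856
```

{"fn": "send_rows", "kwargs": {
  "increments": [
    [[0, 0, -0.4, 0, 0, 0], [0, 0, -0.8, 0, 0, 0], [0, 0, -0.8, 0, 0, 0], [-0.4, 0, -0.8, 0, 0, 0], [-0.8, 0, -0.2, 0, 0, 0], [0, 0, 0, 0, 0, 0], [0, 0, 0, 0, 0, 0]]
  ]
}}

```text
clock: 21.38
eef_pos: [0.4615, -0.1674, 0.2036]
tool_rot: [0.989, 0.148, -0.001, -0.001]
ft_force: [-0.1, -0.0, -0.4]
grip_width: 0.0856
```

```bash
python3 - <<'E'
from h import *
from workcell import *
o=get_obs();print(o["clock"],o["eef_pos"],o["grip_width"],o["ft_force"])
c=camera("wrist");np.savez("pics/w15.npz",**c,p=o["eef_pos"],q=o["tool_rot"]);cv2.imwrite("pics/w15.png",c["color"][:,:,::-1])
c=camera("side");crop(c,240,400,180,280,5,"pics/s15.png")
E
```

```text
21.375 [ 0.46154101 -0.16741901  0.20360741] 0.08560054314158197 [-0.07553296 -0.03414301 -0.37976898]
```

View pics/w15.png

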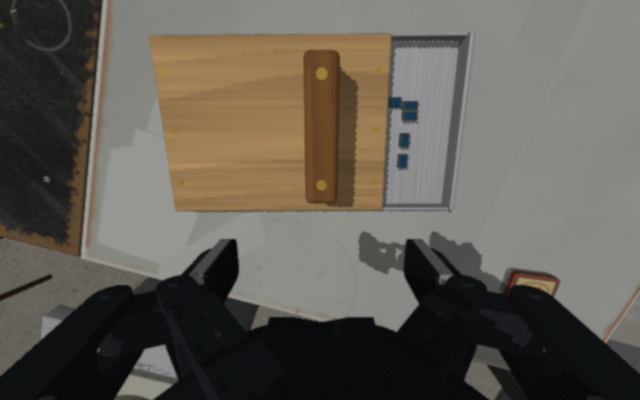

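View pics/s15.png

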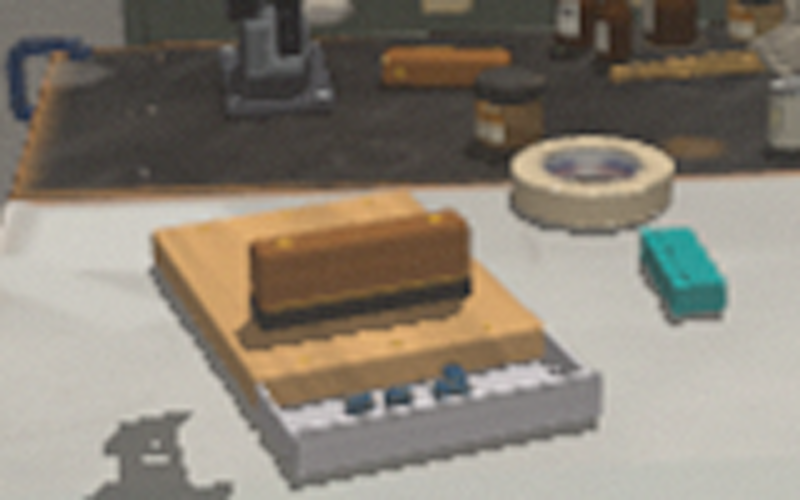

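```bash
python3 - <<'E'
from h import *
c=dict(np.load("pics/w15.npz"))
T=np.eye(4);T[:3,:3]=R.from_quat(c["q"]).as_matrix();T[:3,3]=c["p"];P=cloud(c,T)
crop(c,375,475,25,215,3,"pics/w15c.png")
ex=np.array([.297,-.955,0]);ey=np.array([.955,.297,0]);B=np.array([.502,-.104,0])
for u,v in [(393,102),(396,102),(399,103),(409,105),(410,116),(404,140),(402,161),(430,140),(380,102)]:
    p=P[v,u];print(u,v,p.round(4),((p-B)@ex).round(4),((p-B)@ey).round(4))
for v in (98,100,102,104,106,110,116): print(v,(P[v,384:422:2,2]*1000).round(0))
E
```

```text
393 102 [ 0.5695 -0.2189  0.0102] 0.1298 0.0303
396 102 [ 0.5704 -0.2221  0.0105] 0.1331 0.0303
399 103 [ 0.5704 -0.2257  0.0104] 0.1366 0.0292
409 105 [ 0.5718 -0.2373  0.01  ] 0.1481 0.0271
410 116 [ 0.561  -0.2426  0.0109] 0.1499 0.0152
404 140 [ 0.5341 -0.2466  0.0087] 0.1457 -0.0116
402 161 [ 0.5107 -0.2528  0.0103] 0.1447 -0.0359
430 140 [ 0.5434 -0.278   0.0025] 0.1784 -0.0121
380 102 [ 0.5636 -0.2028  0.0232] 0.1126 0.0295
98 [24. 23.  9. 12.  9. 10. 10. 11. 11.  2.  3.  3.  2.  3.  4.  2.  3.  3.
  1.]
100 [23. 22. 10. 10. 10. 11. 11. 10. 10.  2.  4.  4.  3.  4.  2.  4.  2.  4.
  4.]
102 [23. 23. 10. 11. 10. 10. 10.  9.  9.  7. 11. 10. 11. 10. 10. 10. 10.  3.
  4.]
104 [23. 23. 11. 10. 10. 11. 11. 11. 11.  9. 11.  8. 11. 10. 10.  9. 10.  2.
  2.]
106 [23. 23.  9.  9.  9. 10. 10. 10.  9.  7.  9. 11.  9.  9.  9. 10. 10.  3.
  4.]
110 [22. 23.  3.  2.  2.  3.  3.  3.  2.  8. 10. 11. 10. 10.  9.  9. 10.  4.
  3.]
116 [23. 23.  3.  4.  4.  2.  3.  3.  4.  9. 10. 10. 10. 11. 11.  9. 11.  2.
  3.]
```

View pics/w15c.png

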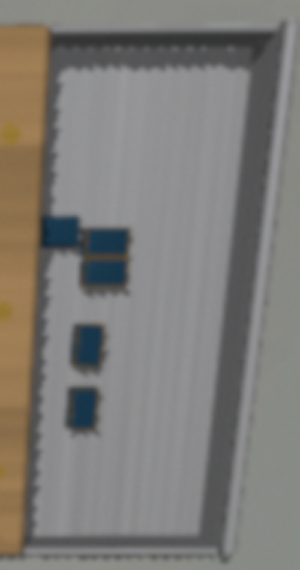

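```bash
python3 - <<'E'
from h import *
c=dict(np.load("pics/w15.npz"))
T=np.eye(4);T[:3,:3]=R.from_quat(c["q"]).as_matrix();T[:3,3]=c["p"];P=cloud(c,T)
for u,v in [(312,60),(330,60),(321,125),(312,195),(330,195)]: print(P[v,u].round(4))
from workcell import *
o=get_obs();print(o["clock"],abs(o["joint_vel"]).max())
print(job_done())
E
```

```text
[ 0.5721 -0.1256  0.0763]
[ 0.577  -0.1404  0.0748]
[ 0.5225 -0.149   0.0747]
[ 0.4562 -0.16    0.0743]
[ 0.4615 -0.1769  0.0749]
21.475 0.009464566138002544
the job is handed in; nothing more can be done
None
```

I did every step and handed the job in at about 21.5 s of the 64 s allowed; no verdict came back.

- **Scraper out of the stand:** I drew it out along its lean and laid it on its rubber foot on the worktop. I then let go and took hold of it again from above.
- **Sweep:** I held the foot on or just above the board and swept the offcuts into the trough in one pass. I then moved back, set the scraper down on the board, let go and lifted the arm clear.

Last checks, from the wrist and side cameras:

- **Offcuts:** All five lie flat on the trough floor, with their tops about 10 mm above the worktop. The closest one rests against the board's end, its centre about 8 mm inside the trough's limit.
- **Scraper:** It stands level on the board. Its back reads 74–76 mm above the worktop, where 76 mm is expected, and its middle is about 50 mm towards the trough from the board's centre.
- **Tape roll, tub and tin:** I never worked near them. The roll and tub look unmoved in the last side picture, and the tin was in view of the last wrist picture. I did not measure any of them again.

No check failed. The measurements disagreed by only a few millimetres: about 4–7 mm in where the scraper sat in the first grip. I allowed for that when laying it down.

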